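# Tip the plate out to the tray's corner and load the hot press

### The arm

A 7-joint arm with a two-finger parallel gripper is mounted at the origin on the work surface. World frame = base frame: x ahead of the robot, y to its left, z up, the work surface at z = 0. Lengths are in m, angles in rad, forces in N, time in s.
With the tool pointing down it reaches from about 0.4 to 0.85 m from the base axis. Payload 6.9 kg.
Tool frame: the origin (TCP) lies on the centre line of the jaws, within the pads' length; the fingertips stand 25 mm ahead of it and the grasp point (between the pads) lies 6 mm ahead of it (nose_length is the distance from the TCP to the fingertips, in m); z points along the fingers, x is the direction in which the jaws open and shut, and the axes are right-handed (so a half turn about z gives the same grasp; the last joint's range is limited). The gripper opens to 85 mm and grips with 20 to 120 N. Pads are 22 mm wide; open, the fingers measure 114 mm over their backs; the gripper's body (76 mm by 85 mm) begins 54 mm behind the grasp point. The pads swing forward as they close: fully open they stand 13 mm farther back than shut.
Start: joints at [-1.063, 0.507, -0.238, 1.5, 0.126, 1.149, -0.155], TCP at [0.244, 0.575, 0.256] pointing down, gripper open.
Joint ranges: [-3.08, 3.08], [-0.24, 2.05], [-1.43, 1.35], [0, 2.5], [-1.52, 4.66], [0.17, 1.96], [-2.89, 2.89]. Speed limits (rad/s): [2.39, 2.39, 3.14, 3.14, 3.14, 3.14, 3.14].

### API

Orientations are given as a rotation vector (axis times angle).
In Python, from cell import * gives the robot as it stands.
- The arm moves only by the tool jog_arm, never from a script. Its argument "motion" is a list that holds one entry, the list of rows, each a list of 7 numbers: the finger opening in mm, from 0 to 85.4, then the shift along the world's x, y, z in mm, then the turn, a rotation vector about the world's x, y, z in degrees. A call has 1 to 10 rows; each row is the pose to reach, as a shift and turn from the pose commanded when the call began; what a row does not reach only later rows make up. A row lasts 1/10 s, in which the tool goes at most 50 mm and 8.59 degrees, less where a joint would pass 70% of its speed; a pose out of reach is approached as far as the arm can. A call with a gripper value outside its range is refused whole. The fingers move at their own pace and stop on an object; "grip_force" is the grip in N (left out, the last holds). Time passes only in rows, so rows that repeat a pose let the fingers close. It gives the time, the measured TCP pose, the force and the opening at its end, in the units of the state.
- sense(): the state, without advancing time (a new reading comes with each control period).
- snapshot(name): name is "scene" or "top"; returns a dict with "img" (400x640x3 uint8, blue, green, red), "camera_matrix" (3x3 intrinsics, pixels), "camera_from_world" (4x4, takes a point from world to camera coordinates). Camera axes: x right, y down, z forward; pixel columns grow to the right and rows downward; lengths in m; the calibration is good to about 2 mm. A picture is of the moment at which its call begins. There is no depth.
- hand_in(): hands the job in, once; it reports no verdict.
The state is a dict: "time": time; "joint_pos": joint angles; "qd": joint speeds; "joint_efforts": joint torques, N m; "eef_pos": TCP position; "tool_rot": TCP orientation; "force": force on the tool from outside, world axes, zero at the start; "ft_torque": the same for the moment, N m; "opening": opening from 0.0 (shut) to 1.0 (fully open).
Only numpy, scipy, OpenCV 4.12 (cv2) and the standard library are available. Lean on these libraries where they do the work, as an engineer would, in place of code of your own. Each camera call takes 0.05 s, during which the arm holds its last target.

### The job

Take the blue tray by its black handle and tip it so that the aluminium plate slides by itself into the corner with the finger cut-outs, then set the tray back flat on the bench and let go. Pick the plate up there, lay it flat on the press's lower platen, centred and square with its back end at the brass stop, let go, and pull the lever all the way down to close the press. Do not let the plate fall on the bench, and leave the other things where they stand.

Things in the scene. Friction and masses are not known exactly. Their poses are not given: they have to be found in the camera images.
- tray: Loose blue tray, about 350 g, slippery inside. Origin: on the bench under its centre; x points to the end with the black bar handle, z up. Outside 206 (x) x 146 (y) mm, inside 200 x 140; walls and floor 3 mm, floor top 18 mm, rim 36 mm above the bench. Four rubber feet, 15 mm high, 16 mm thick, at x = +-92, y = +-62 mm. Finger cut-outs at the corner x -, y - (see tray_corner).
- tray_corner (a point): On the tray floor (tray x = -30, y = -45, z = 18 mm): where the plate's centre comes to lie when it sits in the cut-out corner, long side along tray x. Cut-outs: wall gap x = -100 to -50, floor gaps x = -94 to -50 mm: the -y wall is missing there and the floor is open right through from y = -73 to -64 and from -26 to +18 mm, so fingers can reach down past both long edges of the plate.
- tray_handle (a point): Centre of the tray's black bar handle over the end wall: bar 16 mm thick (tray x), 100 mm long (tray y), 18 mm tall, centre 70 mm above the bench at tray x = +100, y = 0; posts at y = +-40 mm; 25 mm clear between bar and rim.
- plate: Polished aluminium press plate, loose, flat, 140 (x) x 50 (y) x 4 (z) mm, about 76 g, lying flat in the tray, its long side within 20 degrees of the tray's x. Origin: centre of its underside. It starts to slide in the tray at a tilt of 10 to 14 degrees; slid to the long -y wall first and then along it to the end, it squares itself; slid end first it can turn crosswise, and skew it can catch in the wall gap.
- press: Hot press, fixed. Origin: on the bench under it; x points from its open front to its back, y left seen from the front, z up. Base x = -90..160, y = +-65 mm, 30 high. Red housing x = 60..165, y = +-55, 330 tall. Lower platen x = -70..30, y = +-35, top at 85 mm. Bridge over it from x = -45 back, at 195 to 250 mm.
- seat (a point): On top of the lower platen (press x = -55, y = 0, z = 85 mm): where the centre of the plate's underside belongs, long side along press x, its back end at the brass stop strip (front face at press x = +15 mm, 8 mm high, 50 mm wide) and its front 55 mm overhanging the platen's front edge. Axes as the press's.
- upper_platen (a point): Centre of the upper platen's underside, press x = -30, y = 0; 128 mm above the bench when open (gap 43 mm over the lower platen). It covers press x = -70..10, y = +-35 mm and is 33 mm thick with its mount. It is geared to the lever and comes down to the plate as the lever is pulled.
- lever (a joint): Bail lever of the press: 0 = up, press open (the start); 0.95 rad = fully down, press closed. It turns about the press's y axis through lever_pivot; the grip swings forward (press -x) and down. About 6 N at the grip moves it; it stays where it is left.
- lever_pivot (a point): On the lever's hinge axis, mid-width: press x = +60, y = 0, 210 mm above the bench.
- lever_grip (a point): Centre of the lever's black cross grip, a round bar of 22 mm diameter, 100 mm long along press y, 150 mm from the pivot axis, with an arm at either end (y = +-68 mm). Lever up: 52 degrees above level, 328 mm over the bench, press x = -32 mm. Lever down: 203 mm over the bench, x = -90 mm.
- beaker: White plastic beaker, 80 mm wide, 95 mm tall; a bystander. Origin: centre of its underside.
- jar: Clear jar with white cap, 60 mm wide, 58 mm tall; a bystander. Origin: centre of its underside.
- glasses: Amber safety glasses, folded, about 140 x 45 x 42 mm; a bystander. Origin: centre of its underside.
- rack: Orange tube rack, 100 x 200 x 75 mm; a bystander. Origin: centre of its underside.
- carton: White carton, 110 x 80 x 40 mm; a bystander. Origin: centre of its underside.
- tape_roll: Green tape roll lying flat, 76 mm wide, 24 mm tall; a bystander. Origin: centre of its underside.
- dish_stack: Stack of four clear lidded well plates, 88 x 130 x 56 mm; a bystander. Origin: centre of its underside.
Things that resemble listed ones, but are neither listed nor needed, are in the scene too. There is more than one size of the plate; the job needs the smaller.

How it is judged:
By the outcome, as a careful person would: the job done as asked, in the order asked, and still so for the second after the job is handed in, with the robot touching nothing.
It also fails if it takes over 67 s, if anything falls off the work surface, if the arm or the gripper's body presses on something with over 40 N, if the wrist force passes 120 N, or if a joint passes its speed limit or range.

## Working session

There is one attempt and no reset: what is moved stays moved. The work goes in short steps, Python scripts to look and compute and a tool call to move; the robot and the scene stay as the last step left them, time stands still between calls to the robot, and variables do not carry over. Pictures are saved under pics/ and viewed, and the job is handed in when it is done.

Besides the shell and the picture viewer there is one more tool, called after "Call:" as a command line: name --argument value ..., lists and objects as JSON in quotes. jog_arm: Moves the arm, as the interface text tells. Its arguments: {"type":"object","properties":{"motion":{"type":"array","items":{"type":"array","items":{"type":"array","items":{"type":"number"}}}},"grip_force":{"type":"number"}},"required":["motion"]}

```bash
ls; mkdir -p pics; python3 - <<'E'
from cell import *
import cv2
for n in("scene","top"):
    s=snapshot(n); cv2.imwrite(f"pics/{n}0.png",s["img"]); print(n,s["camera_matrix"].tolist(),s["camera_from_world"].round(4).tolist())
print(sense())
E
```

```text
pics
scene [[371.69690394941085, 0.0, 321.399630643342], [0.0, 371.69690394941085, 195.9921342715032], [0.0, 0.0, 1.0]] [[-0.7213, 0.6925, -0.0145, 0.3935], [0.5203, 0.528, -0.6712, -0.1118], [-0.4571, -0.4917, -0.7411, 1.5305], [0.0, 0.0, 0.0, 1.0]]
top [[390.1362122531957, 0.0, 322.0439961800933], [0.0, 390.1362122531957, 200.40659461057012], [0.0, 0.0, 1.0]] [[0.0183, -0.9997, 0.0143, -0.0841], [-0.9953, -0.0196, -0.0945, 0.5241], [0.0947, -0.0126, -0.9954, 1.6257], [0.0, 0.0, 0.0, 1.0]]
{'time': 0.1, 'joint_pos': array([-1.06351635,  0.50827604, -0.23753157,  1.50100225,  0.12568615,
        1.14892259, -0.15480594]), 'qd': array([ 0.00098999, -0.0026868 , -0.00011968, -0.00182667,  0.00187067,
       -0.00050192, -0.00024352]), 'joint_efforts': array([-4.67136168e-03, -6.21842551e+01, -2.19474480e+00, -2.50206596e+01,
        1.24547136e-02,  7.84916338e-03,  2.05160774e-05]), 'eef_pos': array([0.24431673, 0.57483085, 0.25551331]), 'tool_rot': array([ 2.61928254e+00,  1.73299189e+00, -2.11109696e-03]), 'force': array([ 0.26601387,  0.10837785, -0.97293542]), 'ft_torque': array([-0.01324158,  0.04040887, -0.03799024]), 'opening': 0.9976743160921688}
```

View pics/scene0.png

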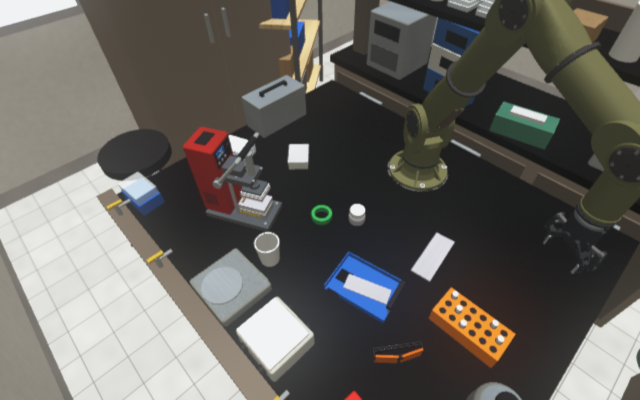

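View pics/top0.png

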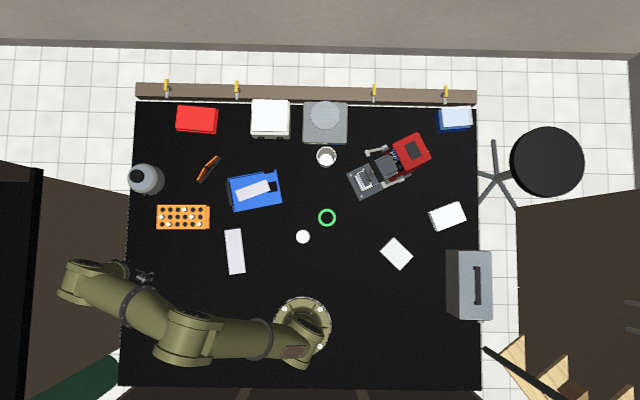

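The scene view shows the press (about 235,185), the blue tray with a plate in it (365,287), and a second, loose plate on the bench (433,257). In the top view these are at (390,168), (254,189) and (235,251). I'll enlarge the tray and the press.

```bash
cat > h.py <<'E'
from cell import *
import cv2, numpy as np
from scipy.spatial.transform import Rotation as R
def proj(s,P):
    P=np.atleast_2d(P); c=(s["camera_from_world"][:3,:3]@P.T).T+s["camera_from_world"][:3,3]
    q=(s["camera_matrix"]@c.T).T; return q[:,:2]/q[:,2:]
def ray(s,uv):
    M=s["camera_from_world"]; Rr=M[:3,:3]; o=-Rr.T@M[:3,3]
    d=Rr.T@np.linalg.inv(s["camera_matrix"])@np.array([uv[0],uv[1],1.0]); return o,d
def onz(s,uv,z):
    o,d=ray(s,uv); return o+d*(z-o[2])/d[2]
def tri(sa,a,sb,b):
    o1,d1=ray(sa,a);o2,d2=ray(sb,b);A=np.c_[d1,-d2];t=np.linalg.lstsq(A,o2-o1,rcond=None)[0]
    p,q=o1+d1*t[0],o2+d2*t[1];return (p+q)/2,np.linalg.norm(p-q)
def crop(img,x0,y0,x1,y1,k,name):
    cv2.imwrite("pics/"+name,cv2.resize(img[y0:y1,x0:x1],None,fx=k,fy=k,interpolation=cv2.INTER_CUBIC))
E
python3 - <<'E'
from h import *
a=cv2.imread("pics/scene0.png");b=cv2.imread("pics/top0.png")
t=np.vstack([cv2.resize(b[160:220,215:295],(800,600),interpolation=cv2.INTER_CUBIC)])
cv2.imwrite("pics/c1.png",t)
crop(a,310,240,430,330,6,"c2.png")
crop(b,335,120,445,205,7,"c3.png")
crop(a,170,110,300,240,4.6,"c4.png")
E
```

```text
(no output)
```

View pics/c1.png

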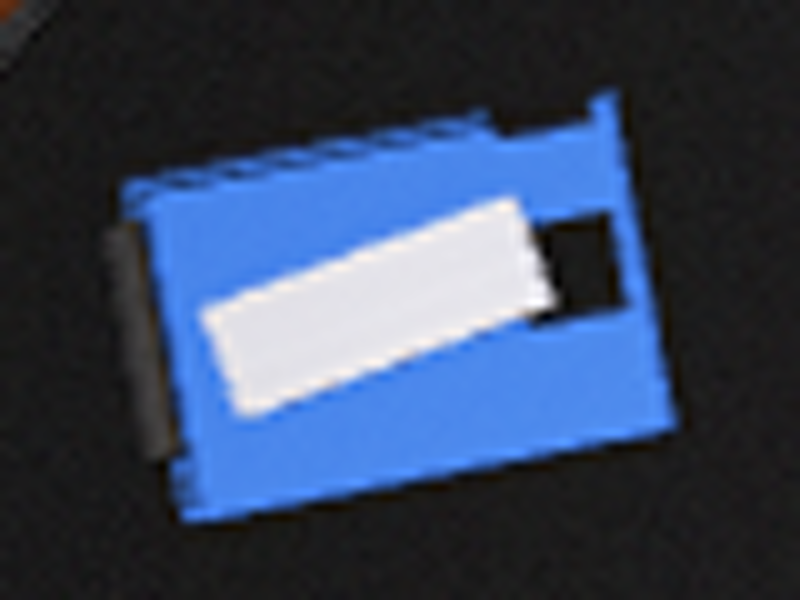

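View pics/c2.png

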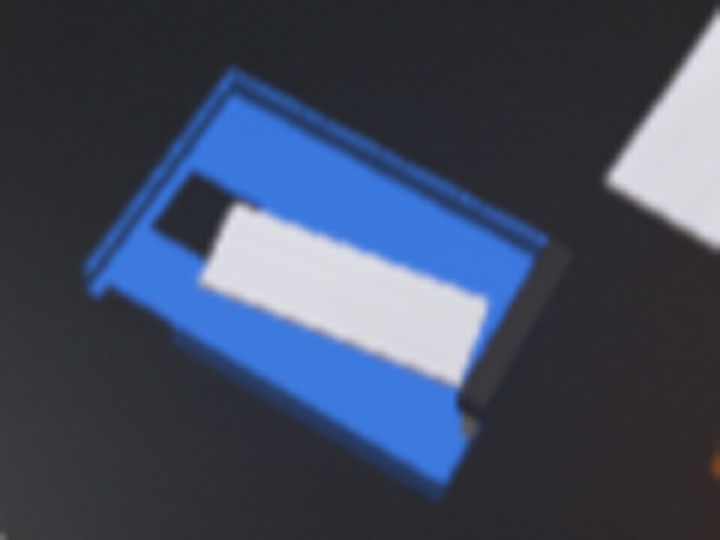

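View pics/c3.png

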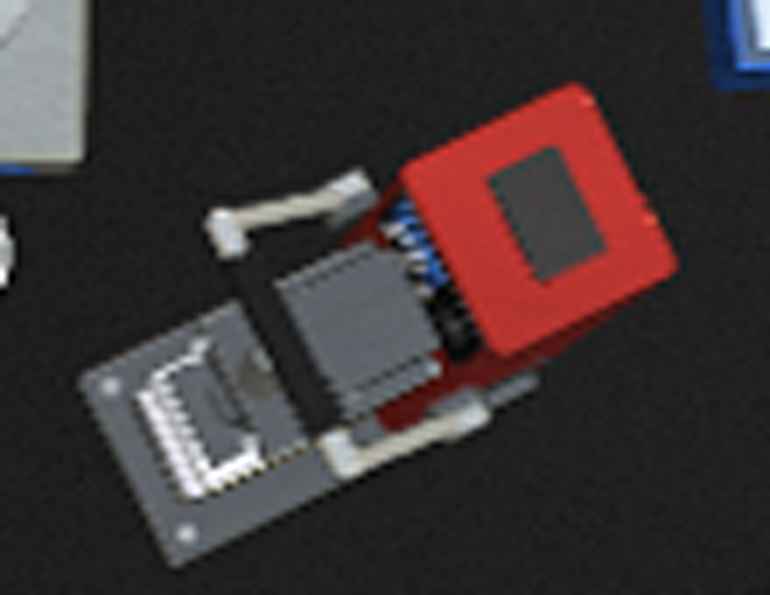

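View pics/c4.png

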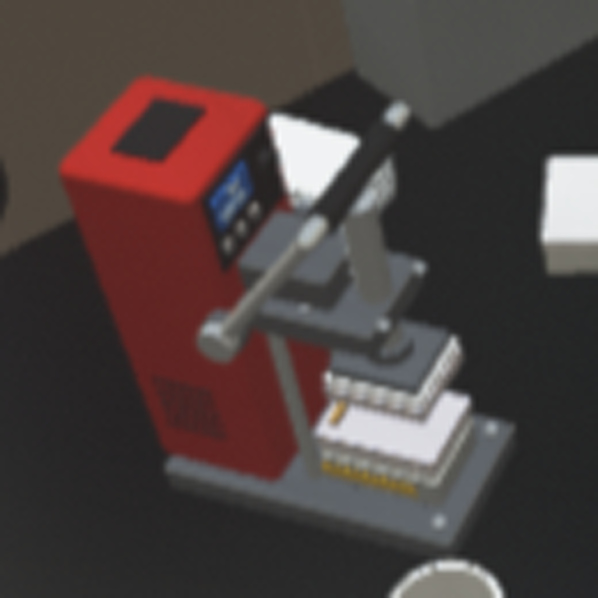

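In the enlarged crops the plate in the tray is the smaller one. It lies inside the only blue tray, 140 long against the tray's 206; the loose bench plate is longer and wider. The tray cut-outs are at the upper right in the top view (about 275,173) and the handle is on the left at 229,194. Next I measure both poses.

```bash
cat > m.py <<'E'
from h import *
T=snapshot("top");S=snapshot("scene")
def fit(loc,w):
    loc=np.array(loc,float);w=np.array(w)[:,:2];a=loc-loc.mean(0);b=w-w.mean(0)
    th=np.arctan2((a[:,0]*b[:,1]-a[:,1]*b[:,0]).sum(),(a*b).sum());c,s=np.cos(th),np.sin(th);Rm=np.array([[c,-s],[s,c]])
    t=w.mean(0)-Rm@loc.mean(0);res=(Rm@loc.T).T+t-w
    print("yaw deg",np.degrees(th).round(2),"t",t.round(4),"res mm",(res*1000).round(1).tolist());return th,t
def un(pts,off,k): return [(off[0]+(x+.5)/k-.5,off[1]+(y+.5)/k-.5) for x,y in pts]
E
python3 - <<'E'
from m import *
# tray
L=[(-.103,-.073),(-.103,.073),(.103,.073),(.103,-.073)]
tp=un([(616,90),(678,432),(183,522),(122,185)],(215,160),10)
fit(L,[onz(T,p,.036) for p in tp])
sp=un([(85,270),(233,68),(548,240),(440,500)],(310,240),6) # scene: x-y-, x-y+, x+y+, x+y-
fit(L[:3],[onz(S,p,.036) for p in sp[:3]])
print("handle top view",onz(T,un([(140,340)],(215,160),10)[0],.079))
for p in [(107,225),(140,225),(147,460),(178,455)]:print(onz(T,un([p],(215,160),10)[0],.079))
# plate
pp=un([(200,312),(515,195),(555,305),(240,418)],(215,160),10)
W=[onz(T,p,.022) for p in pp];print(np.array(W).round(3)); print(np.linalg.norm(W[0]-W[1]),np.linalg.norm(W[1]-W[2]))
# press
B=un([(80,382),(177,567)],(335,120),7);H=un([(575,85),(678,268),(500,357),(402,165)],(335,120),7)
LB=[(-.09,.065),(-.09,-.065)];LH=[(.165,.055),(.165,-.055),(.06,-.055),(.06,.055)]
w=[onz(T,p,.03) for p in B]+[onz(T,p,.33) for p in H]
fit(LB+LH,w)
B2=un([(450,552),(515,425)],(170,110),4.6);H2=un([(62,165),(150,75),(270,100),(195,205)],(170,110),4.6)
w2=[onz(S,p,.03) for p in B2]+[onz(S,p,.33) for p in H2]
fit(LB+LH,w2)
fit((LB+LH)*2,w+w2)
E
```

```text
yaw deg 101.96 t [0.5622 0.2105] res mm [[-1.2, 2.3], [0.6, 2.2], [-0.3, -1.7], [0.9, -2.8]]
yaw deg 103.29 t [0.5631 0.2063] res mm [[1.7, -3.6], [3.2, -5.5], [-5.0, 9.1]]
handle top view [0.54117333 0.30911304 0.079     ]
[0.58829155 0.32452514 0.079     ]
[0.58856566 0.31105046 0.079     ]
[0.4920572  0.30426036 0.079     ]
[0.49434573 0.29175196 0.079     ]
[[0.56  0.297 0.022]
 [0.613 0.166 0.022]
 [0.566 0.147 0.022]
 [0.515 0.279 0.022]]
0.14177115417304226 0.0502687250526735
yaw deg -62.11 t [ 0.625  -0.2818] res mm [[1.0, 2.0], [-2.2, 1.2], [4.9, -3.0], [-0.0, -3.2], [-2.3, 0.3], [-1.4, 2.7]]
yaw deg -63.02 t [ 0.6271 -0.2749] res mm [[-2.3, 0.3], [-1.1, 5.4], [5.1, 0.2], [1.6, -6.1], [-1.9, 3.8], [-1.2, -3.6]]
yaw deg -62.57 t [ 0.6261 -0.2784] res mm [[2.9, 5.3], [-0.7, 5.4], [4.9, -0.5], [-0.4, 0.0], [-1.9, 3.9], [-0.6, 5.5], [-4.2, -3.0], [-2.5, 1.2], [5.0, -2.2], [1.9, -9.3], [-2.3, 0.1], [-2.0, -6.5]]
```

Call:
jog_arm --motion '[[[85,60,-53,0,0,0,7],[85,120,-106,0,0,0,14],[85,180,-160,-10,0,0,21],[85,240,-213,-30,0,0,28],[85,297,-266,-55,0,0,35],[85,297,-266,-80,0,0,35],[85,297,-266,-80,0,0,35],[85,297,-266,-80,0,0,35]]]'

```text
time: 1.0
eef_pos: [0.5348, 0.3147, 0.1797]
tool_rot: [1.978, 2.441, 0.0]
force: [0.1, 0.7, 1.3]
opening: 0.997
```

```bash
python3 -c "
import cell;print([n for n in dir(cell) if n[0]!='_']); print(getattr(cell,'nose_length',None))"; python3 - <<'E'
from m import *
np.set_printoptions(precision=4,suppress=True)
s=sense();print(s['time'],s['eef_pos'],s['joint_pos'],R.from_rotvec(s['tool_rot']).as_matrix())
crop(T["img"],200,130,330,230,6,"d1.png");crop(S["img"],300,170,440,310,4.2,"d2.png")
E
```

```text
['Unreachable', 'hand_in', 'nose_length', 'sense', 'snapshot']
0.025
1.1 [0.5385 0.3077 0.177 ] [-0.3586  0.5797 -0.3326  1.619   0.2224  0.9851  1.0036] [[-0.1967  0.9805 -0.0011]
 [ 0.9804  0.1967 -0.0071]
 [-0.0067 -0.0025 -1.    ]]
```

View pics/d2.png

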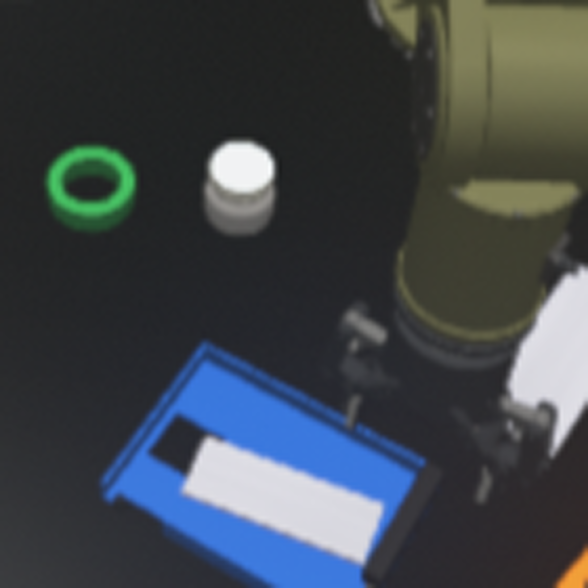

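View pics/d1.png

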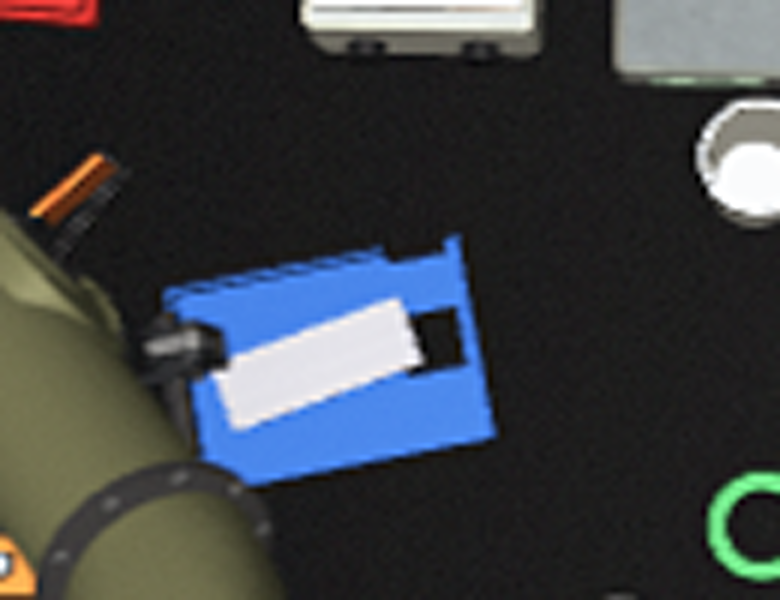

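Pictures: the open jaws straddle the black bar (scene view, about 400,285) along the tray's x. I go down and grip.

Call:
jog_arm --motion '[[[85,0,0,-30,0,0,0],[85,0,0,-60,0,0,0],[85,0,0,-85,0,0,0],[85,0,0,-100,0,0,0],[85,0,0,-100,0,0,0],[30,0,0,-100,0,0,0],[0,0,0,-100,0,0,0],[0,0,0,-100,0,0,0],[0,0,0,-100,0,0,0],[0,0,0,-100,0,0,0]]]' --grip_force 100

```text
time: 2.1
eef_pos: [0.5342, 0.3156, 0.0814]
tool_rot: [1.978, 2.439, 0.001]
force: [-1.0, -1.6, 3.1]
opening: 0.169
```

```bash
python3 - <<'E'
from m import *
np.set_printoptions(precision=4,suppress=True)
s=sense();print(s['time'],s['eef_pos'],s['joint_pos'],s['opening'],s['force'])
crop(S["img"],300,210,440,330,5,"d3.png")
E
```

```text
2.2 [0.5342 0.3157 0.0814] [-0.39    0.6859 -0.3033  1.7191  0.2746  0.7776  0.9535] 0.16600333553516108 [-0.1287 -2.9342  6.5484]
```

View pics/d3.png

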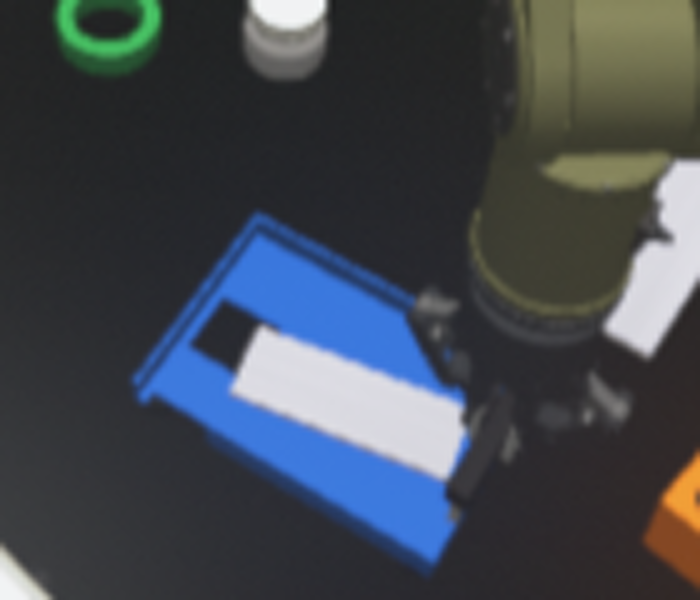

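Call:
jog_arm --motion '[[[0,0,0,5,0,0,0],[0,0,0,15,0,0,0],[0,0,0,30,0,0,0],[0,0,0,48,0,0,0],[0,0,0,66,0,0,0],[0,0,0,84,0,0,0],[0,0,0,100,0,0,0],[0,0,0,112,0,0,0],[0,0,0,118,0,0,0],[0,0,0,120,0,0,0]]]'

```text
time: 3.2
eef_pos: [0.5335, 0.3165, 0.2009]
tool_rot: [1.977, 2.441, 0.001]
force: [0.8, 0.1, -4.1]
opening: 0.166
```

```bash
python3 - <<'E'
from m import *
np.set_printoptions(precision=4,suppress=True)
s=sense();print(s['time'],s['eef_pos'],s['joint_pos'],s['opening'],s['force'],s['ft_torque'])
print(R.from_rotvec(s['tool_rot']).as_matrix())
crop(S["img"],300,190,440,310,5,"d4.png")
E
```

```text
3.3 [0.5333 0.3163 0.2001] [-0.3626  0.5563 -0.3468  1.5937  0.2109  1.0292  1.0095] 0.1666348751904511 [-0.8881  0.3103 -3.9529] [0.3244 0.0728 0.0144]
[[-0.2076  0.9782 -0.0005]
 [ 0.9782  0.2076 -0.0002]
 [-0.0001 -0.0006 -1.    ]]
```

View pics/d4.png

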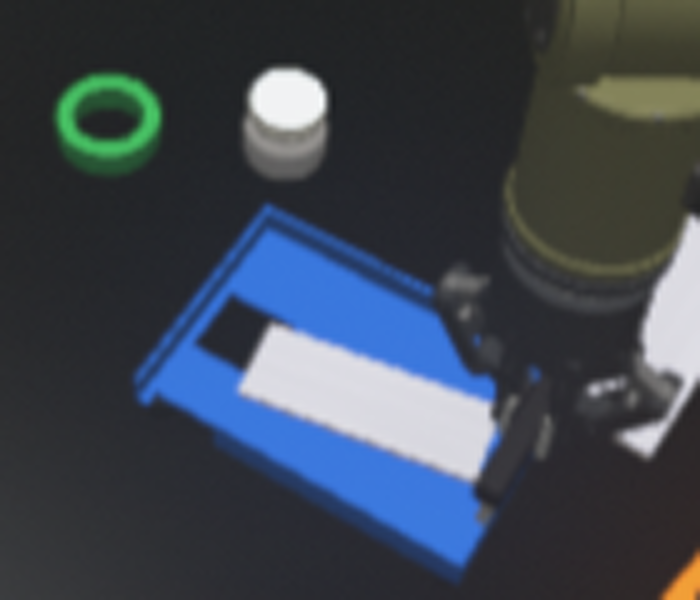

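Tray held level in the air, plate unmoved (scene view, about 373,285). Its -x end is level with the wall gap, so I tip -y with a slight +x bias first.

Call:
jog_arm --motion '[[[0,0,0,2,-1.5,1.7,0],[0,0,0,4,-4,4.6,0],[0,0,0,6,-6,6.9,0],[0,0,0,8,-7.6,8.7,0],[0,0,0,10,-8.7,10,0],[0,0,0,10,-9.6,11,0],[0,0,0,10,-10.5,12,0],[0,0,0,10,-11.3,13,0],[0,0,0,10,-12,13.8,0],[0,0,0,10,-12,13.8,0]]]'

```text
time: 4.3
eef_pos: [0.5335, 0.3165, 0.2092]
tool_rot: [-1.918, -2.368, 0.486]
force: [-1.0, -0.3, -3.5]
opening: 0.166
```

```bash
python3 - <<'E'
from m import *
np.set_printoptions(precision=4,suppress=True)
s=sense();print(s['time'],s['eef_pos'],s['joint_pos'],s['opening'],s['force'],s['ft_torque'])
M=R.from_rotvec(s['tool_rot']).as_matrix();print(M)
crop(S["img"],300,190,440,310,5,"d5.png")
crop(T["img"],200,140,320,230,6,"d5t.png")
E
```

```text
4.4 [0.5335 0.3164 0.2098] [-0.4358  0.7188 -0.3167  1.2842  0.2084  1.492   1.0181] 0.1651632814909525 [-0.4216 -0.4012 -3.4416] [ 0.7261 -0.3514 -0.0262]
[[-0.2263  0.9448 -0.237 ]
 [ 0.9621  0.1788 -0.2059]
 [-0.1522 -0.2746 -0.9494]]
```

View pics/d5.png

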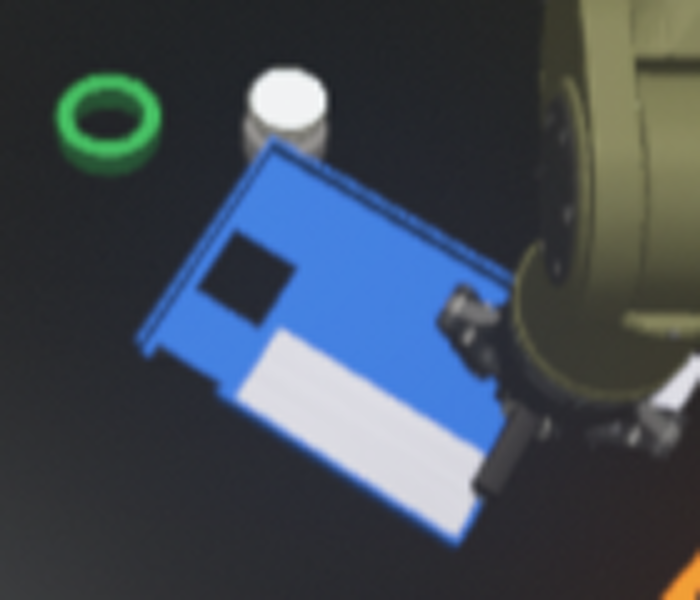

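View pics/d5t.png

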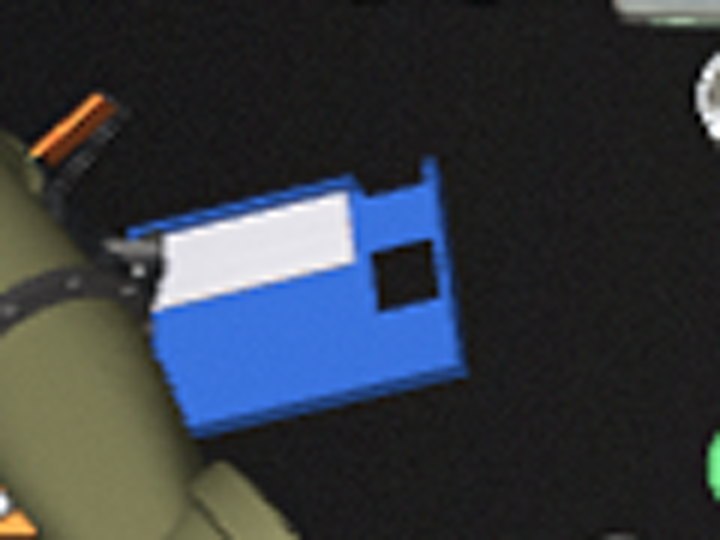

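The plate is now square against the -y wall, at the handle end (scene view, about 372,277). Next I tip it along the wall to the cut-out end.

```bash
python3 - <<'E'
from h import *
X=np.array([-.2076,.978,0]);Y=np.array([-.978,-.2076,0])
f=lambda r,p:R.from_rotvec(np.radians(r*X+p*Y))
A=R.from_rotvec(np.radians([-12,13.8,0]))
for r,p in[(15,5),(14,0),(13,-4),(12,-7),(11,-9),(10,-11),(9,-13),(9,-15),(9,-17),(9,-18)]:
    print(np.degrees((f(r,p)*A.inv()).as_rotvec()).round(1))
C=f(9,-18);print("back")
for r,p in[(8,-16),(6,-12),(4,-8),(2,-4),(0,0)]: print(np.degrees((f(r,p)*C.inv()).as_rotvec()).round(1))
E
```

```text
[ 4.  -0.2 -0.5]
[ 9.  -0.2 -1.1]
[13.1 -0.3 -1.6]
[16.2 -0.7 -1.9]
[18.4 -1.2 -2.1]
[20.5 -1.8 -2.3]
[22.7 -2.3 -2.5]
[24.6 -1.9 -2.8]
[26.5 -1.4 -3.1]
[27.5 -1.2 -3.2]
back
[-1.7 -1.4  0. ]
[-5.2 -4.2  0. ]
[-8.7 -7.   0. ]
[-12.2  -9.8   0. ]
[-15.7 -12.5   0. ]
```

Call:
jog_arm --motion '[[[0,0,0,0,4,-0.2,-0.5],[0,0,0,0,9,-0.2,-1.1],[0,0,0,0,13.1,-0.3,-1.6],[0,0,0,0,16.2,-0.7,-1.9],[0,0,0,0,18.4,-1.2,-2.1],[0,0,0,0,20.5,-1.8,-2.3],[0,0,0,0,22.7,-2.3,-2.5],[0,0,0,0,24.6,-1.9,-2.8],[0,0,0,0,26.5,-1.4,-3.1],[0,0,0,0,27.5,-1.2,-3.2]]]'

```text
time: 5.4
eef_pos: [0.5339, 0.3154, 0.2101]
tool_rot: [-1.761, -2.171, -0.107]
force: [-0.5, -0.3, -4.3]
opening: 0.166
```

```bash
python3 - <<'E'
from m import *
np.set_printoptions(precision=4,suppress=True)
s=sense();print(s['time'],s['eef_pos'],s['joint_pos'],s['opening'],s['force'],s['ft_torque'])
M=R.from_rotvec(s['tool_rot']).as_matrix();print(M)
crop(S["img"],300,190,440,310,5,"d6.png")
E
```

```text
5.5 [0.534  0.3153 0.2099] [-0.1068  0.6245 -0.4956  1.5307 -0.0744  1.1     1.2864] 0.16344270249161214 [-0.1502  0.5168 -3.9186] [-0.2118 -0.2933 -0.0002]
[[-0.1719  0.9613 -0.2152]
 [ 0.9357  0.2276  0.2694]
 [ 0.3079 -0.1551 -0.9387]]
```

View pics/d6.png

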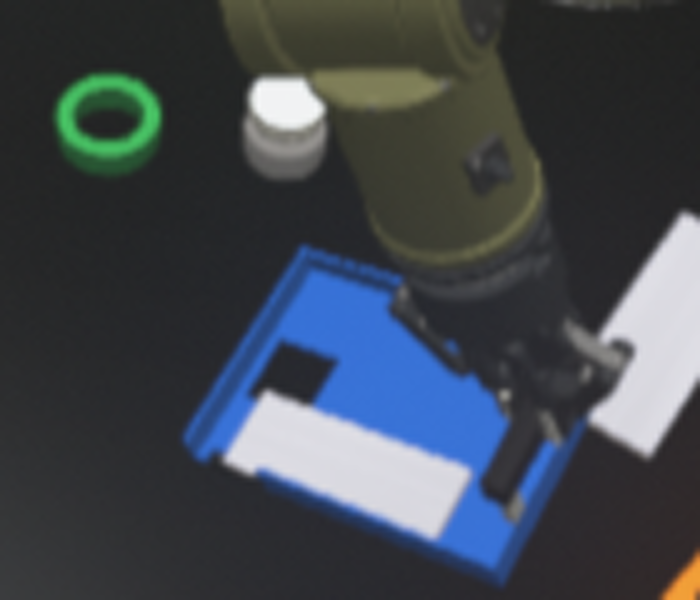

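Call:
jog_arm --motion '[[[0,0,0,0,0,0,0],[0,0,0,0,0,0,0],[0,0,0,0,0,0,0],[0,0,0,0,0,0,0]]]'

```text
time: 5.9
eef_pos: [0.5334, 0.3168, 0.2105]
tool_rot: [-1.759, -2.174, -0.107]
force: [0.3, 0.1, -4.0]
opening: 0.161
```

```bash
python3 - <<'E'
from m import *
crop(S["img"],300,190,440,310,5,"d7.png")
E
```

```text
(no output)
```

View pics/d7.png

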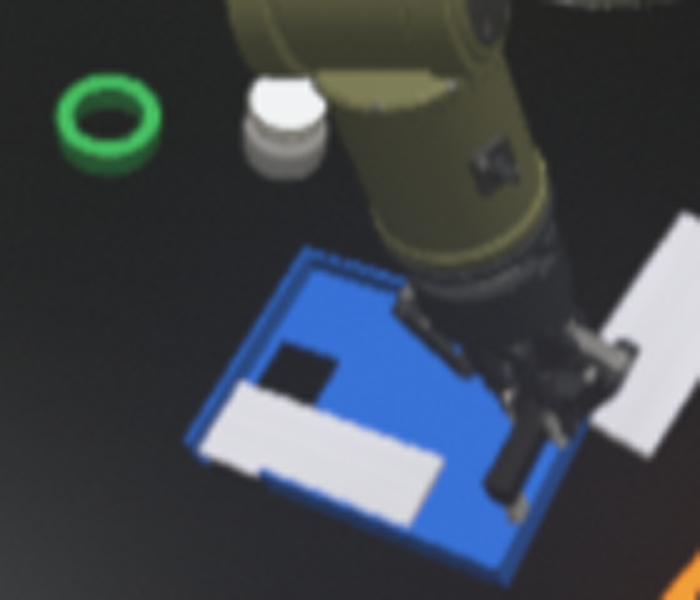

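The plate is in the cut-out corner (scene view, about 363,280). I level the tray and lower it.

Call:
jog_arm --motion '[[[0,0,0,0,-1.0,-0.8,0],[0,0,0,0,-2.6,-2.1,0],[0,0,0,0,-5.2,-4.2,0],[0,0,0,0,-7.8,-6.3,0],[0,0,0,-5,-10.4,-8.4,0],[0,0,0,-10,-12.6,-10.1,0],[0,0,0,-20,-14.3,-11.4,0],[0,0,0,-30,-15.3,-12.2,0],[0,0,0,-42,-15.7,-12.5,0],[0,0,0,-54,-15.7,-12.5,0]]]'

```text
time: 7.0
eef_pos: [0.5332, 0.3168, 0.1556]
tool_rot: [-1.976, -2.441, -0.0]
force: [0.1, 0.0, -5.1]
opening: 0.164
```

```bash
python3 - <<'E'
from m import *
np.set_printoptions(precision=4,suppress=True)
s=sense();print(s['time'],s['eef_pos'],s['joint_pos'],s['opening'],s['force'],s['ft_torque'])
M=R.from_rotvec(s['tool_rot']).as_matrix();print(M)
crop(S["img"],300,190,440,310,5,"d8.png")
E
```

```text
7.1 [0.5328 0.3153 0.154 ] [-0.3796  0.6008 -0.317   1.6489  0.2193  0.9315  1.0026] 0.16737791249478517 [-0.5393 -0.5772 -4.7418] [ 0.2393  0.1717 -0.0725]
[[-0.2071  0.9783 -0.0044]
 [ 0.9783  0.2071 -0.0012]
 [-0.0003 -0.0046 -1.    ]]
```

View pics/d8.png

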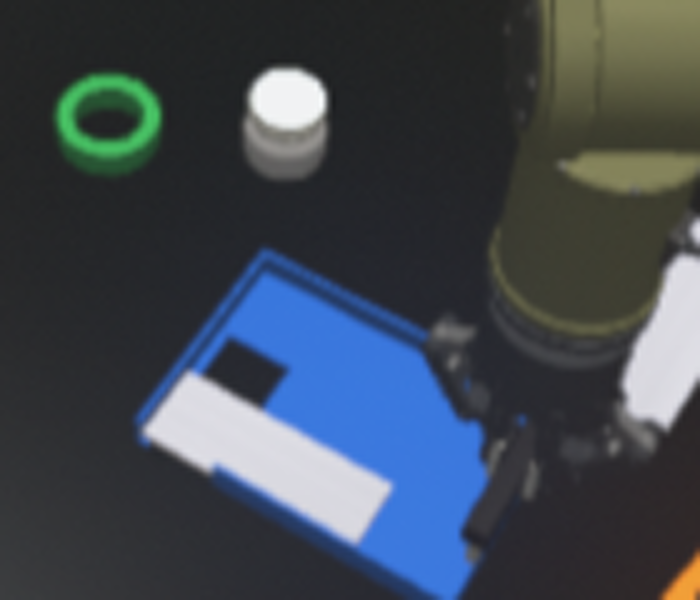

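Call:
jog_arm --motion '[[[0,0,0,-12,0,0,0],[0,0,0,-26,0,0,0],[0,0,0,-40,0,0,0],[0,0,0,-52,0,0,0],[0,0,0,-61,0,0,0],[0,0,0,-66,0,0,0],[0,0,0,-69,0,0,0],[0,0,0,-71,0,0,0],[0,0,0,-73,0,0,0],[0,0,0,-74,0,0,0]]]'

```text
time: 8.1
eef_pos: [0.5337, 0.3165, 0.0827]
tool_rot: [-1.977, -2.44, -0.001]
force: [-0.6, 0.7, -2.9]
opening: 0.162
```

```bash
python3 - <<'E'
from m import *
np.set_printoptions(precision=4,suppress=True)
s=sense();print(s['time'],s['eef_pos'],s['opening'],s['force'],s['ft_torque'])
E
```

```text
8.2 [0.5337 0.3165 0.0826] 0.16661853617699485 [-0.0179  0.475  -2.2195] [0.2541 0.0444 0.005 ]
```

Call:
jog_arm --motion '[[[0,0,0,-1,0,0,0],[0,0,0,-2,0,0,0],[0,0,0,-2.5,0,0,0],[30,0,0,-2.5,0,0,0],[85,0,0,-2.5,0,0,0],[85,0,0,-2.5,0,0,0],[85,0,0,-2.5,0,0,0],[85,0,0,5,0,0,0],[85,0,0,40,0,0,0],[85,0,0,90,0,0,0]]]'

```text
time: 9.2
eef_pos: [0.5322, 0.3154, 0.1714]
tool_rot: [-1.975, -2.439, 0.008]
force: [1.2, 0.5, 0.2]
opening: 0.996
```

```bash
python3 - <<'E'
from m import *
np.set_printoptions(precision=4,suppress=True)
s=sense();print(s['time'],s['eef_pos'],s['opening'],s['force'],s['ft_torque'],s['joint_pos'])
E
```

```text
9.3 [0.5362 0.3187 0.1795] 0.9931074819499166 [ 0.8824  0.2774 -0.2019] [ 0.0784 -0.0257  0.0296] [-0.3755  0.5744 -0.3257  1.6202  0.2114  0.9708  1.0095]
```

Call:
jog_arm --motion '[[[85,-4,-25,20,0,0,-8],[85,-12,-60,45,0,0,-16],[85,-20,-100,65,0,0,-24],[85,-30,-140,85,0,0,-32],[85,-40,-185,100,0,0,-40],[85,-50,-230,110,0,0,-48],[85,-60,-275,120,0,0,-56],[85,-70,-320,120,0,0,-64],[85,-80,-350,120,0,0,-72],[85,-86,-360,120,0,0,-80]]]'

```text
time: 10.3
eef_pos: [0.4465, -0.0474, 0.2932]
tool_rot: [3.087, 0.582, 0.003]
force: [0.1, 0.6, 0.6]
opening: 0.997
```

```bash
python3 - <<'E'
from m import *
np.set_printoptions(precision=4,suppress=True)
s=sense();print(s['time'],s['eef_pos'],s['opening'],s['force'],s['joint_pos'])
cv2.imwrite("pics/top2.png",T["img"]);cv2.imwrite("pics/scene2.png",S["img"])
crop(T["img"],215,140,305,230,6.6,"e1.png");crop(S["img"],300,230,430,330,6,"e2.png")
E
```

```text
10.4 [ 0.4468 -0.0455  0.293 ] 0.9976428235305439 [-0.4626  0.3341 -0.0601] [-0.0037  0.197   0.0631  1.8758 -0.0151  1.0678  0.4435]
```

View pics/top2.png

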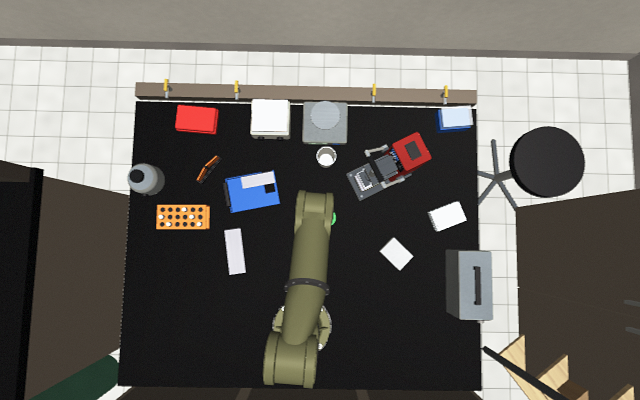

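View pics/e1.png

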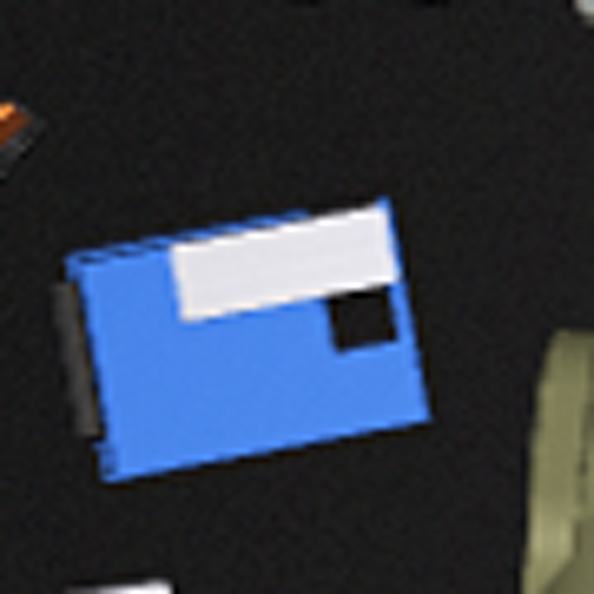

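View pics/e2.png

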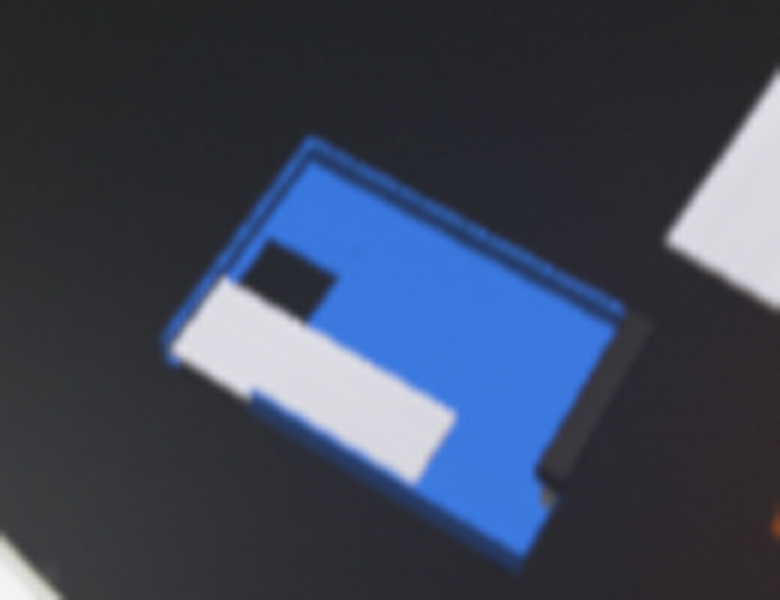

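```bash
python3 - <<'E'
from m import *
np.set_printoptions(precision=4,suppress=True)
def mask_plate(s,box):
    im=s["img"].astype(int);m=(im.min(2)>170).astype(np.uint8)
    x0,y0,x1,y1=box;k=np.zeros_like(m);k[y0:y1,x0:x1]=m[y0:y1,x0:x1]
    c=max(cv2.findContours(k,0,2)[0],key=cv2.contourArea);r=cv2.minAreaRect(c);return r,cv2.boxPoints(r)
for s,b in((T,(220,160,290,205)),(S,(320,270,380,315))):
    r,bp=mask_plate(s,b);W=np.array([onz(s,p,.022) for p in bp]);print(r,W[:,:2].round(4).tolist(),W.mean(0))
    d=[W[i]-W[(i+1)%4] for i in range(4)];print([np.linalg.norm(x).round(4) for x in d]);
    l=max(d,key=np.linalg.norm);print("yaw",np.degrees(np.arctan2(l[1],l[0])))
L=[(-.103,-.073),(-.103,.073),(.103,.073),(.103,-.073)]
tp=un([(384,197),(431,420),(104,483),(66,255)],(215,140),6.6)
th,t=fit(L,[onz(T,p,.036) for p in tp])
sp=un([(163,343),(312,136),(626,306),(520,572)],(300,230),6)
th2,t2=fit(L[:3],[onz(S,p,.036) for p in sp[:3]])
c,si=np.cos(th),np.sin(th)
print("handle",t+.1*np.array([c,si]),"corner",t+np.array([-.03*c+.045*si,-.03*si-.045*c]))
hb=un([(54,285),(74,285),(78,437),(98,433)],(215,140),6.6);print("bar",np.mean([onz(T,p,.079) for p in hb],0))
for z in(.079,):
    print("bar scene",np.mean([onz(S,p,z) for p in un([(628,310),(653,325),(560,485),(538,472)],(300,230),6)],0))
E
```

```text
((257.4207458496094, 179.57736206054688), (11.364459991455078, 33.049076080322266), 79.3803482055664) [[0.6189, 0.2759], [0.648, 0.1389], [0.6001, 0.1285], [0.5713, 0.2652]] [0.6096 0.2021 0.022 ]
[np.float64(0.1401), np.float64(0.049), np.float64(0.1397), np.float64(0.0488)]
yaw 101.96791626224798
((351.8999938964844, 293.29998779296875), (46.01688003540039, 14.7601318359375), 29.74488067626953) [[0.6498, 0.1396], [0.6018, 0.1239], [0.5708, 0.2632], [0.6174, 0.2748]] [0.6099 0.2004 0.022 ]
[np.float64(0.0505), np.float64(0.1426), np.float64(0.048), np.float64(0.139)]
yaw -77.47218887962755
yaw deg 102.12 t [0.5593 0.2215] res mm [[0.2, -0.7], [0.2, 2.8], [1.0, -1.3], [-1.4, -0.7]]
yaw deg 103.85 t [0.5598 0.2168] res mm [[0.6, -3.8], [4.6, -6.3], [-5.3, 10.1]]
handle [0.5383 0.3193] corner [0.6096 0.2016]
bar [0.5388 0.3191 0.079 ]
bar scene [0.5421 0.3194 0.079 ]
```

Plate measured at (0.610, 0.202), yaw 102°, and both views agree within 2 mm, so it sits in the corner. I compute the leaned grasp pose: 25° back, so the gripper body later clears the upper platen.

```bash
cat > k.py <<'E'
from m import *
np.set_printoptions(precision=4,suppress=True)
def tool(yaw,lean):  # tool x at yaw, body leaning towards d = yaw-90
    y=np.radians(yaw);l=np.radians(lean);x=np.array([np.cos(y),np.sin(y),0]);d=np.array([np.sin(y),-np.cos(y),0])
    z=-(np.cos(l)*np.array([0,0,1])+np.sin(l)*d);return R.from_matrix(np.c_[x,np.cross(z,x),z])
def delta(p,Rt,s=None):
    s=s or sense();Rc=R.from_rotvec(s['tool_rot'])
    print("from",s['eef_pos'],"shift mm",(1000*(np.array(p)-s['eef_pos'])).round(1),"rot deg",np.degrees((Rt*Rc.inv()).as_rotvec()).round(2),"t",s['time'],"f",s['force'],"open",s['opening'])
    print("q",s['joint_pos'])
E
python3 - <<'E'
from k import *
delta((.6259,.1255,.1016),tool(12,25))
E
```

```text
from [ 0.4481 -0.0423  0.2925] shift mm [ 177.8  167.8 -190.9] rot deg [ 23.83   7.45 -10.1 ] t 10.6 f [ 0.4385 -0.1565 -0.5164] open 0.994598091757462
q [-0.0063  0.1992  0.0585  1.8743 -0.0153  1.0675  0.4474]
```

Call:
jog_arm --motion '[[[70,25,24,-10,3,1,-1.3],[70,50,48,-25,6,2,-2.6],[70,75,72,-40,9,3,-4],[70,105,96,-55,13,4,-5.4],[70,130,120,-75,17,5.2,-7],[70,150,144,-95,21,6.5,-8.8],[70,170,160,-115,23.8,7.5,-10.1],[70,178,168,-130,23.8,7.5,-10.1],[70,178,168,-145,23.8,7.5,-10.1],[70,178,168,-150,23.8,7.5,-10.1]]]'

```text
time: 11.6
eef_pos: [0.6241, 0.1248, 0.1407]
tool_rot: [-2.694, -0.28, 0.07]
force: [-1.0, -0.4, -0.1]
opening: 0.822
```

```bash
python3 - <<'E'
from k import *
delta((.6259,.1255,.1016),tool(12,25))
crop(T["img"],215,140,305,230,6.6,"f1.png");crop(S["img"],290,210,420,310,6,"f2.png")
E
```

```text
from [0.6246 0.1242 0.1422] shift mm [  1.3   1.3 -40.6] rot deg [ 0.12 -0.25  0.18] t 11.7 f [-0.1253  0.6851  0.1689] open 0.8197678439305562
q [ 0.0309  0.6811 -0.0815  1.5943 -0.4519  1.      0.4432]
```

View pics/f2.png

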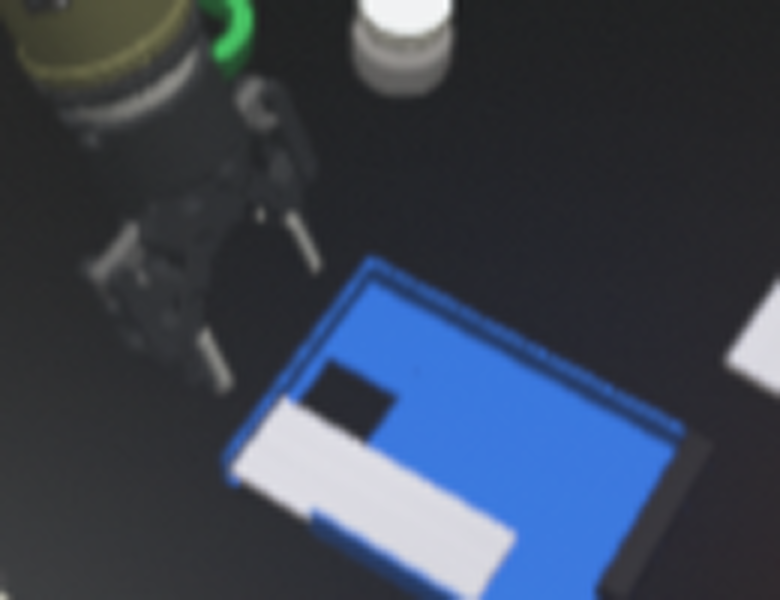

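Call:
jog_arm --motion '[[[70,1,1,-15,0,0,0],[70,1,1,-30,0,0,0],[70,1,3,-42,0,0,0],[70,0,8,-54,0,0,0],[70,-1,13,-66,0,0,0],[70,-2,18,-77,0,0,0],[70,-3,22,-84,0,0,0],[70,-3,22,-86,0,0,0]]]'

```text
time: 12.5
eef_pos: [0.6218, 0.1475, 0.0554]
tool_rot: [-2.693, -0.278, 0.069]
force: [-0.2, 0.1, -0.2]
opening: 0.819
```

```bash
python3 - <<'E'
from k import *
delta((.6189,.1586,.0291),tool(12,25))
s=sense();Rc=R.from_rotvec(s['tool_rot']).as_matrix()
for sg in(-1,1):
  for n in (.018,.022):
    P=s['eef_pos']+Rc@np.array([sg*.035,0,n]);print(P,(proj(S,P)-[290,230])*6,(proj(T,P)-[230,150])*6.6)
crop(T["img"],230,150,300,220,8,"f3.png");crop(S["img"],290,230,420,330,6,"f4.png")
E
```

```text
from [0.6225 0.1464 0.0562] shift mm [ -3.6  12.2 -27.1] rot deg [ 0.07 -0.22  0.23] t 12.6 f [0.7824 0.4491 0.8537] open 0.8230918700432681
q [ 0.0143  0.785  -0.1108  1.6631 -0.489   0.8261  0.4958]
[0.5866 0.1467 0.04  ] [[325.6282 264.8791]] [[262.8256 228.443 ]]
[0.5862 0.1484 0.0364] [[328.1768 270.0377]] [[260.8941 229.7147]]
[0.6551 0.161  0.0397] [[251.7409 367.0172]] [[243.8261 121.7809]]
[0.6548 0.1626 0.0361] [[254.5099 372.1654]] [[241.9432 123.2773]]
```

View pics/f4.png

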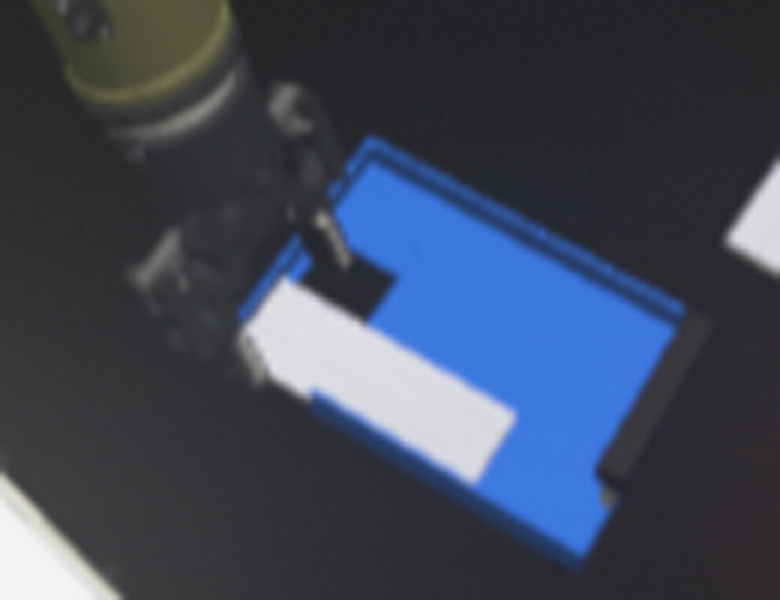

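View pics/f3.png

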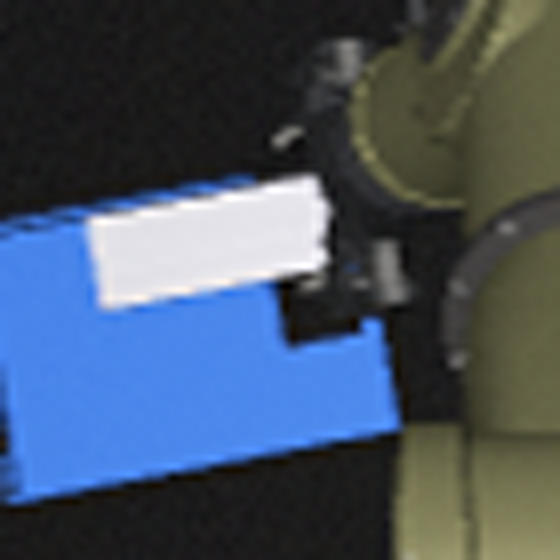

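Both fingertips straddle the plate: the inner one over the floor cut-out (scene crop 345,262), the outer outside the wall gap (260,380). I go down and close.

Call:
jog_arm --motion '[[[70,-1,4,-9,0,0,0],[70,-2,8,-18,0,0,0],[70,-3,12,-26,0,0,0],[70,-3,12,-27,0,0,0],[70,-3,12,-27,0,0,0]]]'

```text
time: 13.1
eef_pos: [0.6193, 0.1585, 0.0289]
tool_rot: [-2.693, -0.276, 0.068]
force: [-0.6, -0.2, -0.4]
opening: 0.819
```

```bash
python3 - <<'E'
from k import *
delta((.6189,.1586,.0291),tool(12,25))
crop(S["img"],290,230,420,330,6,"f5.png")
E
```

```text
from [0.6198 0.1582 0.0295] shift mm [-0.9  0.4 -0.4] rot deg [ 0.08 -0.19  0.25] t 13.2 f [-0.3246  0.2271 -0.1422] open 0.8215423053357396
q [ 0.0034  0.8189 -0.1233  1.6833 -0.5037  0.7679  0.5082]
```

View pics/f5.png

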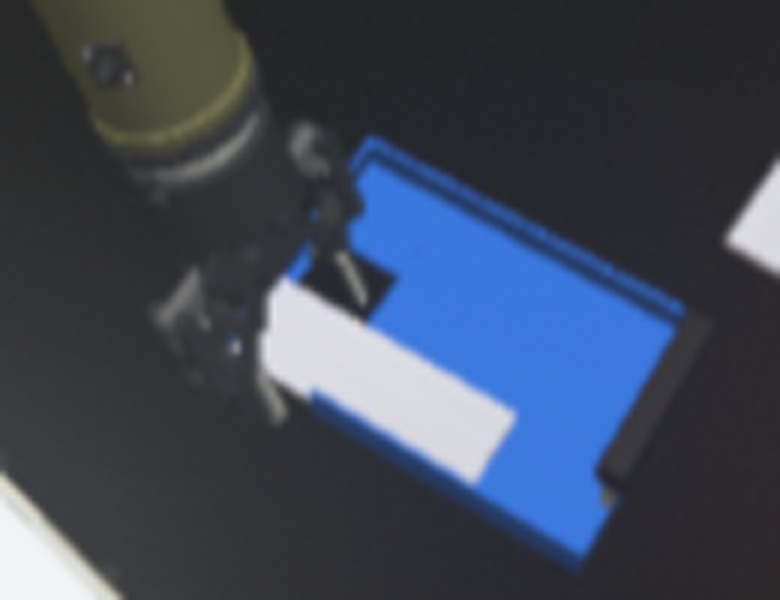

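Call:
jog_arm --motion '[[[60,0,0,0,0,0,0],[50,0,0,0,0,0,0],[40,0,0,0,0,0,0],[40,0,0,0,0,0,0],[40,0,0,0,0,0,0],[40,0,0,0,0,0,0]]]' --grip_force 60

```text
time: 13.8
eef_pos: [0.6195, 0.1582, 0.03]
tool_rot: [-2.693, -0.276, 0.066]
force: [-2.8, -1.5, 5.5]
opening: 0.562
```

```bash
python3 - <<'E'
from k import *
delta((.6189,.1586,.0291),tool(12,25))
crop(S["img"],290,230,420,330,6,"f6.png")
E
```

```text
from [0.6195 0.1582 0.03  ] shift mm [-0.6  0.4 -0.9] rot deg [ 0.06 -0.2   0.24] t 13.9 f [-2.9458 -1.2604  5.8526] open 0.562279202589167
q [ 0.0036  0.8181 -0.1234  1.6837 -0.5037  0.7687  0.5082]
```

View pics/f6.png

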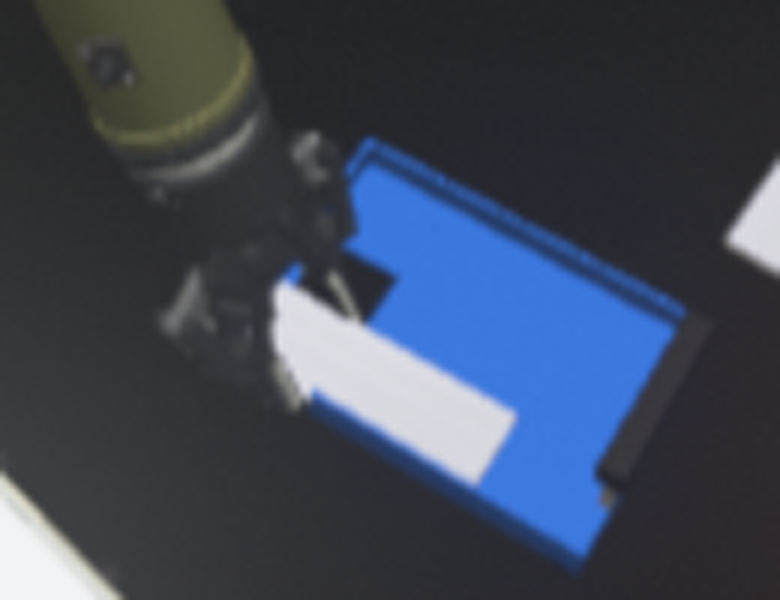

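Call:
jog_arm --motion '[[[40,0,0,4,0,0,0],[40,0,0,10,0,0,0],[40,0,0,20,0,0,0],[40,0,0,35,0,0,0],[40,0,0,55,0,0,0],[40,0,0,80,0,0,0],[40,0,0,110,0,0,0],[40,0,0,140,0,0,0],[40,0,0,160,0,0,0],[40,0,0,170,0,0,0]]]'

```text
time: 14.9
eef_pos: [0.6203, 0.1586, 0.2029]
tool_rot: [-2.694, -0.278, 0.061]
force: [0.9, 0.3, -1.2]
opening: 0.563
```

```bash
python3 - <<'E'
from k import *
delta((.6189,.1586,.2),tool(12,25))
cv2.imwrite("pics/s3.png",S["img"]);cv2.imwrite("pics/t3.png",T["img"])
crop(S["img"],290,210,420,310,6,"f7.png")
crop(T["img"],335,120,435,205,7.8,"p1.png");crop(S["img"],190,140,300,235,7,"p2.png")
E
```

```text
from [0.6201 0.1585 0.2015] shift mm [-1.2  0.1 -1.5] rot deg [ 0.06 -0.02  0.23] t 15.0 f [-0.3451 -0.2499 -1.4949] open 0.5662994850798329
q [-0.0274  0.6113 -0.0708  1.5492 -0.4469  1.0815  0.3512]
```

View pics/f7.png

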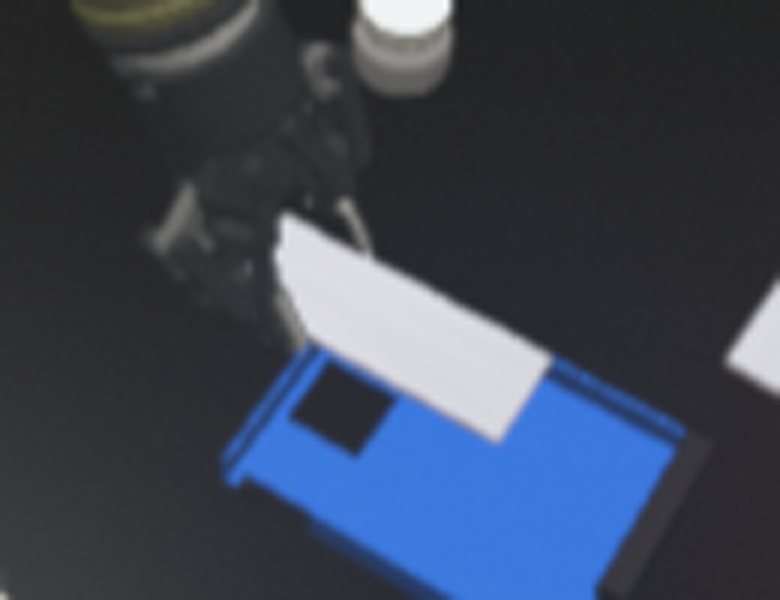

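View pics/p1.png

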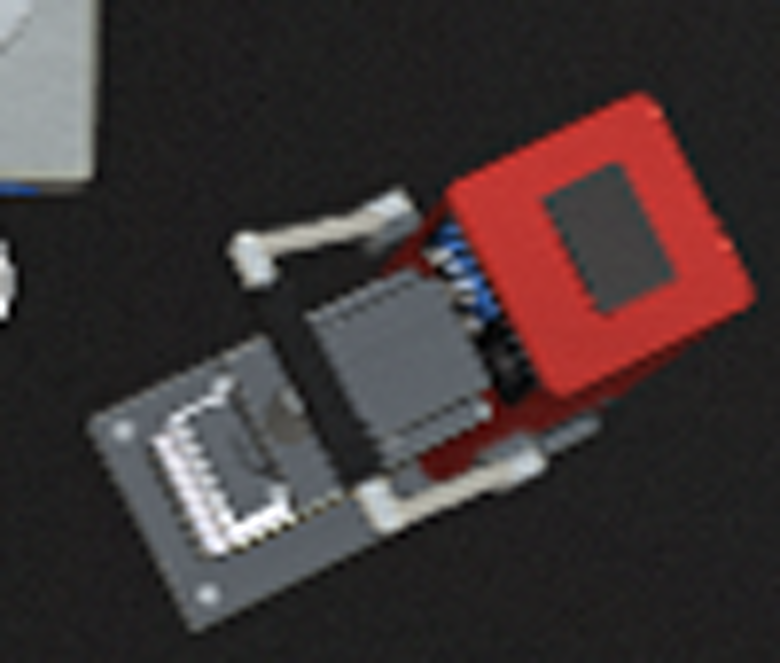

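View pics/p2.png

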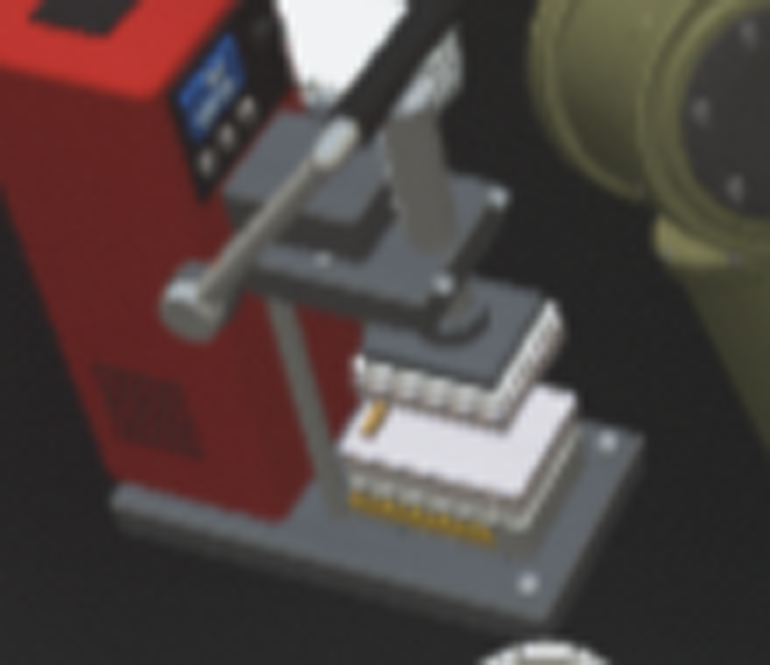

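```bash
python3 - <<'E'
from k import *
tp=[((90,425),.03,(-.09,.065)),((198,628),.03,(-.09,-.065)),((152,438),.085,(-.07,.035)),((215,553),.085,(-.07,-.035)),
((648,90),.33,(.165,.055)),((757,297),.33,(.165,-.055)),((562,397),.33,(.06,-.055)),((447,188),.33,(.06,.055))]
sp=[((643,433),.03,(-.09,-.065)),((545,608),.03,(-.09,.065)),((577,392),.085,(-.07,-.035)),((520,497),.085,(-.07,.035)),((338,440),.085,(.03,.035))]
P=lambda s,l,o,k:([q[2] for q in l],[onz(s,un([q[0]],o,k)[0],q[1]) for q in l])
a=P(T,tp,(335,120),7.8);b=P(S,sp,(190,140),7)
fit(*a);fit(a[0][:4],a[1][:4]);fit(a[0][4:],a[1][4:]);fit(*b);fit(a[0]+b[0],a[1]+b[1])
# triangulated front corners
for i,j in((0,1),(1,0),(2,3),(3,2)):
    print(tri(T,un([tp[i][0]],(335,120),7.8)[0],S,un([sp[j][0]],(190,140),7)[0]),tp[i][1:])
E
```

```text
yaw deg -62.29 t [ 0.6261 -0.2826] res mm [[2.0, 1.6], [-3.1, 1.1], [0.1, -1.3], [-1.5, -0.1], [3.3, -0.8], [-0.3, -3.4], [-1.9, 1.7], [1.5, 1.3]]
yaw deg -61.17 t [ 0.6281 -0.2822] res mm [[1.9, 2.3], [-2.0, -0.4], [0.6, -1.0], [-0.4, -1.0]]
yaw deg -62.05 t [ 0.625  -0.2825] res mm [[2.7, -0.2], [-0.6, -3.2], [-2.6, 1.7], [0.5, 1.7]]
yaw deg -63.26 t [ 0.6239 -0.2833] res mm [[-2.6, -0.0], [3.6, 2.9], [-0.3, -0.2], [-1.7, -3.7], [1.0, 1.0]]
yaw deg -62.32 t [ 0.6256 -0.2827] res mm [[1.6, 1.5], [-3.5, 1.0], [-0.3, -1.5], [-2.0, -0.2], [2.7, -1.0], [-0.9, -3.6], [-2.4, 1.6], [1.0, 1.1], [-1.8, -1.1], [3.5, 3.7], [0.6, -0.7], [-1.3, -3.1], [2.8, 2.3]]
(array([ 0.6392, -0.1741,  0.0335]), np.float64(0.0001143724148283846)) (0.03, (-0.09, 0.065))
(array([ 0.5288, -0.2333,  0.0298]), np.float64(0.00268611658843735)) (0.03, (-0.09, -0.065))
(array([ 0.6246, -0.2031,  0.0829]), np.float64(0.00034486035613880275)) (0.085, (-0.07, 0.035))
(array([ 0.5631, -0.2358,  0.0868]), np.float64(0.0021785141265748546)) (0.085, (-0.07, -0.035))
```

```bash
python3 - <<'E'
from k import *
for s,n in((T,"top"),(S,"sc")):
    im=s["img"].astype(int);m=((im[:,:,2]>150)&(im[:,:,1]<90)).astype(np.uint8)
    x0,y0,x1,y1=(375,125,440,185) if n=="top" else (175,115,240,165)
    k=np.zeros_like(m);k[y0:y1,x0:x1]=m[y0:y1,x0:x1]
    c=max(cv2.findContours(k,0,2)[0],key=cv2.contourArea)
    W=np.array([onz(s,p[0],.33)[:2] for p in c])*1000
    r=cv2.minAreaRect(W.astype(np.float32));print(n,r)
E
```

```text
top ((677.2308349609375, -381.0562744140625), (105.52389526367188, 102.3604507446289), 27.688358306884766)
sc ((681.8842163085938, -374.72314453125), (106.65229034423828, 101.98882293701172), 27.441434860229492)
```

Press: origin (0.626, -0.283), yaw -62.4° (the red top's edges give the same yaw in both views). Plate held level in the jaws (scene crop 415,330). I turn it round to face the press.

Call:
jog_arm --motion '[[[40,-3,-6,6,0,0,-4],[40,-8,-16,14,0,0,-11],[40,-14,-30,22,0,0,-19],[40,-20,-44,30,0,0,-27],[40,-26,-58,38,0,0,-35],[40,-33,-72,44,0,0,-43],[40,-39,-86,48,0,0,-51],[40,-45,-97,48,0,0,-59],[40,-49,-105,48,0,0,-67],[40,-50,-108,48,0,0,-75]]]'

```text
time: 16.2
eef_pos: [0.5684, 0.0487, 0.2464]
tool_rot: [-2.338, 1.454, -0.315]
force: [0.9, 0.7, -1.0]
opening: 0.565
```

Call:
jog_arm --motion '[[[40,-2,-10,0,0,0,-8],[40,-5,-24,0,0,0,-16],[40,-9,-40,0,0,0,-24],[40,-13,-56,0,0,0,-32],[40,-18,-75,0,0,0,-40],[40,-24,-94,0,0,0,-48],[40,-30,-113,0,0,0,-56],[40,-36,-130,0,0,0,-64],[40,-40,-142,0,0,0,-72],[40,-42,-147,0,0,0,-80]]]'

```text
time: 17.2
eef_pos: [0.5263, -0.0973, 0.2469]
tool_rot: [-0.916, 2.793, -0.617]
force: [1.5, -0.4, -1.3]
opening: 0.563
```

```bash
python3 - <<'E'
from k import *
delta((.5284,-.0969,.109),tool(-152.4,25))
cv2.imwrite("pics/s4.png",S["img"])
E
```

```text
from [ 0.5279 -0.0956  0.2462] shift mm [   0.5   -1.3 -137.2] rot deg [ 0.02  0.02 -9.14] t 17.3 f [ 1.4287  0.3869 -0.9145] open 0.5606495164890001
q [-0.8944  0.5251  1.2229  2.0254 -0.3636  0.6013 -2.0383]
```

View pics/s4.png

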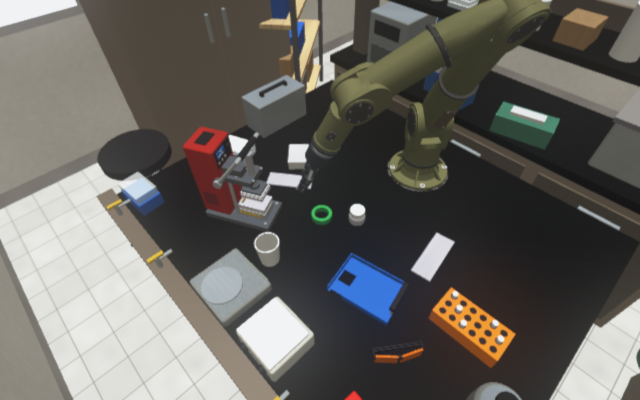

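Call:
jog_arm --motion '[[[40,0,0,-10,0,0,-2],[40,0,0,-25,0,0,-4],[40,0,0,-45,0,0,-6],[40,0,0,-65,0,0,-8],[40,0,0,-85,0,0,-9.1],[40,0,0,-105,0,0,-9.1],[40,0,0,-122,0,0,-9.1],[40,0,0,-132,0,0,-9.1],[40,0,-1,-137,0,0,-9.1],[40,0,-1,-137,0,0,-9.1]]]'

```text
time: 18.3
eef_pos: [0.5272, -0.098, 0.1099]
tool_rot: [-0.707, 2.882, -0.636]
force: [-0.1, -0.7, -1.2]
opening: 0.564
```

```bash
python3 - <<'E'
from k import *
delta((.5284,-.0969,.109),tool(-152.4,25))
crop(T["img"],295,135,425,235,6,"g1.png");crop(S["img"],190,130,330,235,5.7,"g2.png")
E
```

```text
from [ 0.5277 -0.098   0.1108] shift mm [ 0.7  1.1 -1.8] rot deg [-0.13  0.22 -0.04] t 18.4 f [ 0.6516  0.2765 -1.1172] open 0.5681753977440976
q [-0.701   0.7079  0.9514  2.1482 -0.5933  0.3386 -2.0698]
```

View pics/g1.png

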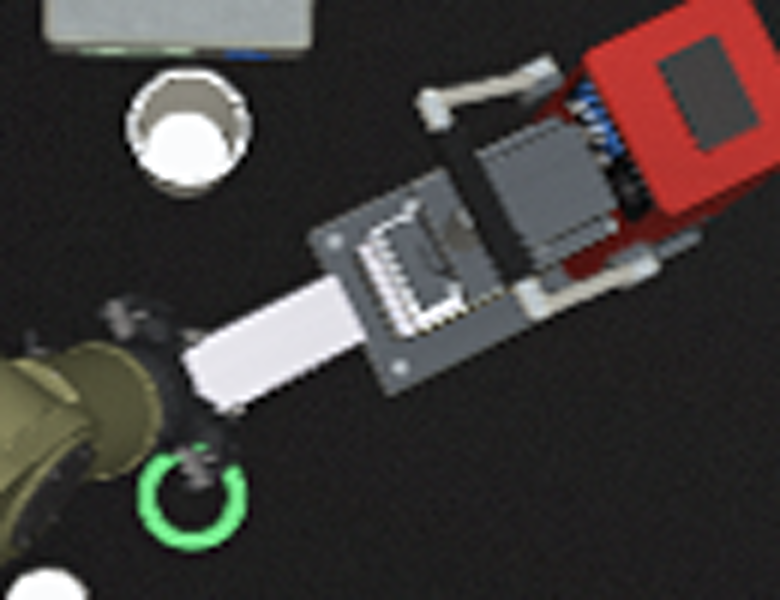

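View pics/g2.png

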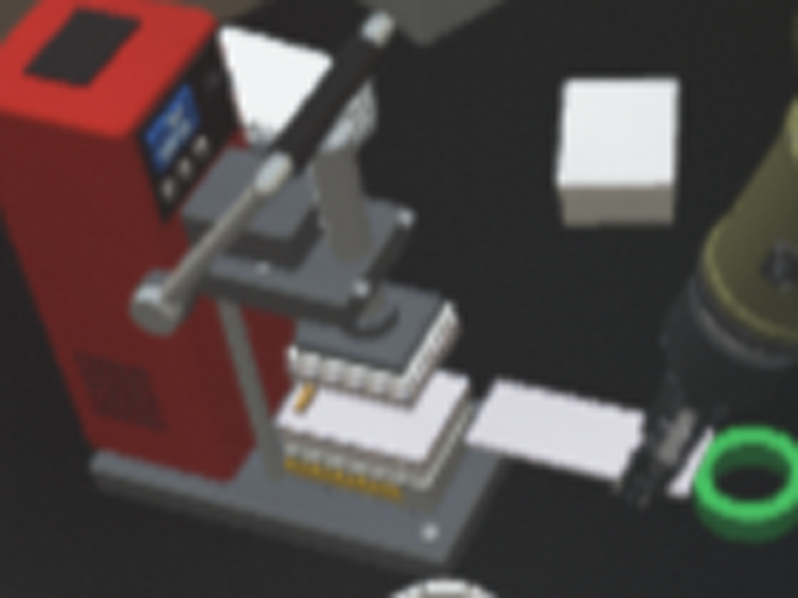

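```bash
cat >> k.py <<'E'
O=np.array([.6256,-.2827]);yw=np.radians(-62.4);PX=np.array([np.cos(yw),np.sin(yw)]);PY=np.array([-np.sin(yw),np.cos(yw)])
def pr(P): return (1000*np.array([(P[:2]-O)@PX,(P[:2]-O)@PY,P[2]])).round(1)
E
python3 - <<'E'
from k import *
a=un([(338,277),(368,340)],(295,135),6);b=un([(468,437),(500,381)],(190,130),5.7)
for i in range(2):
    p,e=tri(T,a[i],S,b[i]);print(pr(p),e, "plane top",pr(onz(T,a[i],.103)),"scene",pr(onz(S,b[i],.103)))
# platen front corners, same images
c=un([(358,240),(408,333)],(295,135),6);d=un([(420,463),(469,380)],(190,130),5.7)
for i in range(2): print("platen",pr(onz(T,c[i],.085)),pr(onz(S,d[i],.085)))
s=sense();print("tcp",pr(s['eef_pos']))
E
```

```text
[-95.1  21.4  98.3] 0.0020225757026482417 plane top [-94.8  21.4 103. ] scene [-98.2  24.8 103. ]
[-96.2 -25.9  99.1] 0.0014116814596806632 plane top [-96.1 -25.9 103. ] scene [-98.7 -22.9 103. ]
platen [-68.3  39.7  85. ] [-70.7  39.1  85. ]
platen [-66.8 -32.7  85. ] [-71.7 -32.2  85. ]
tcp [-209.2   -0.8  111. ]
```

Plate end measured at press x = -95, y within about 1 mm of centre and level. I slide it into the gap about 11 mm above the platen.

Call:
jog_arm --motion '[[[40,3,-5,0,-0.1,0.2,0],[40,8,-14,0,-0.1,0.2,0],[40,14,-26,0,-0.1,0.2,0],[40,21,-38,0,-0.1,0.2,0],[40,28,-51,0,-0.1,0.2,0],[40,35,-64,0,-0.1,0.2,0],[40,41,-76,0,-0.1,0.2,0],[40,46,-85,-1,-0.1,0.2,0],[40,49,-90,-1,-0.1,0.2,0],[40,49.5,-91.5,-1,-0.1,0.2,0]]]'

```text
time: 19.5
eef_pos: [0.5773, -0.19, 0.1095]
tool_rot: [-0.709, 2.884, -0.639]
force: [-0.2, 0.1, -0.2]
opening: 0.562
```

```bash
python3 - <<'E'
from k import *
delta(np.r_[O-.0997*PX+.0007*PY,.097],tool(-152.4,25));print(pr(sense()['eef_pos']))
crop(T["img"],295,115,425,215,6,"g3.png");crop(S["img"],190,130,330,235,5.7,"g4.png")
E
```

```text
from [ 0.5769 -0.1892  0.1093] shift mm [  3.1  -4.9 -12.3] rot deg [-0.04 -0.04 -0.05] t 19.6 f [ 0.5796 -0.3032 -0.9166] open 0.5664852346733456
q [-0.4474  0.7289  0.8586  2.0131 -0.5733  0.3574 -1.9563]
[-105.5    0.2  109.3]
```

View pics/g3.png

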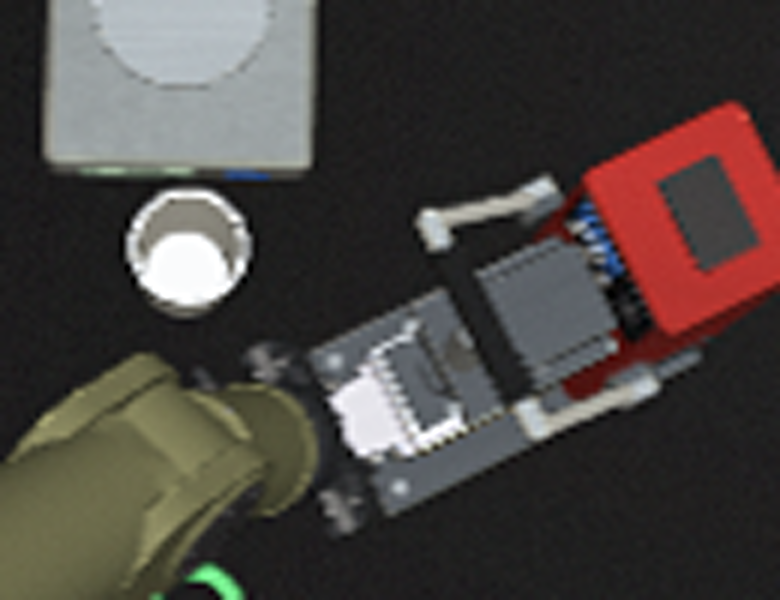

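View pics/g4.png

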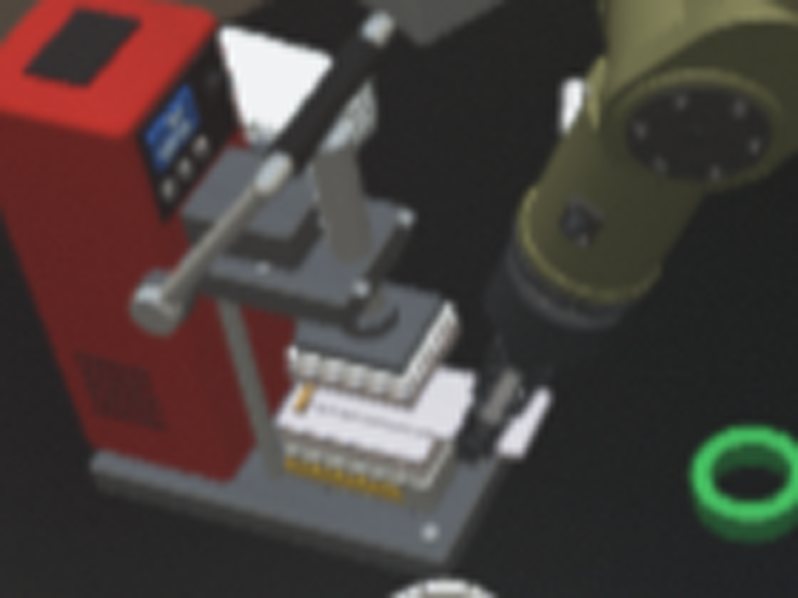

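Call:
jog_arm --motion '[[[40,0,0,-3,0,0,0],[40,0,0,-6,0,0,0],[40,0,0,-8,0,0,0],[40,0,0,-10,0,0,0],[40,0,0,-11,0,0,0],[40,0,0,-11.5,0,0,0]]]'

```text
time: 20.2
eef_pos: [0.577, -0.1891, 0.0977]
tool_rot: [-0.71, 2.884, -0.639]
force: [0.2, -1.8, -1.5]
opening: 0.569
```

```bash
python3 - <<'E'
from k import *
delta(np.r_[O-.0997*PX+.0007*PY,.097],tool(-152.4,25));print(pr(sense()['eef_pos']))
crop(S["img"],220,175,300,225,10,"g5.png")
E
```

```text
from [ 0.577  -0.1892  0.0979] shift mm [ 3.  -4.8 -0.9] rot deg [-0.02 -0.02 -0.06] t 20.3 f [-0.1027 -0.3343 -0.5461] open 0.5601850643289129
q [-0.4314  0.74    0.8312  2.0221 -0.5872  0.3292 -1.9498]
[-105.4    0.3   97.9]
```

View pics/g5.png

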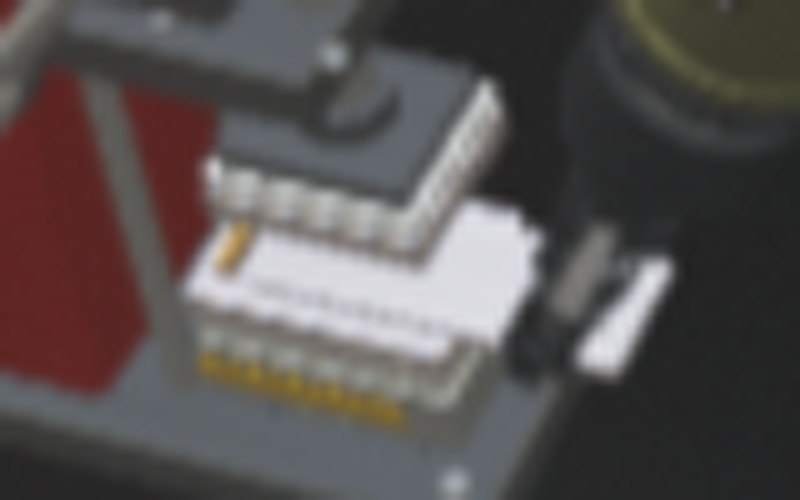

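Call:
jog_arm --motion '[[[40,1,-1.5,-0.3,0,0,0],[40,2,-3.3,-0.6,0,0,0],[40,2.5,-4.2,-0.6,0,0,0],[40,2.9,-5,-0.6,0,0,0],[40,2.9,-5,-0.6,0,0,0]]]'

```text
time: 20.8
eef_pos: [0.58, -0.1944, 0.0974]
tool_rot: [-0.71, 2.884, -0.639]
force: [-0.1, 0.2, -0.8]
opening: 0.565
```

```bash
python3 - <<'E'
from k import *
s=sense();delta(np.r_[O-.0997*PX+.0007*PY,.097],tool(-152.4,25),s);print(pr(s['eef_pos']),"Fpress",s['force'][:2]@PX,s['force'][:2]@PY)
crop(S["img"],220,175,300,225,10,"g6.png")
E
```

```text
from [ 0.5799 -0.1942  0.0973] shift mm [ 0.1  0.2 -0.3] rot deg [-0.02 -0.02 -0.06] t 20.9 f [-0.3504 -0.5863 -0.4935] open 0.5630602983872501
q [-0.418   0.7426  0.8258  2.0134 -0.5866  0.3307 -1.9444]
[-99.6   0.5  97.3] Fpress 0.3572754962052486 -0.5821385532881833
```

View pics/g6.png

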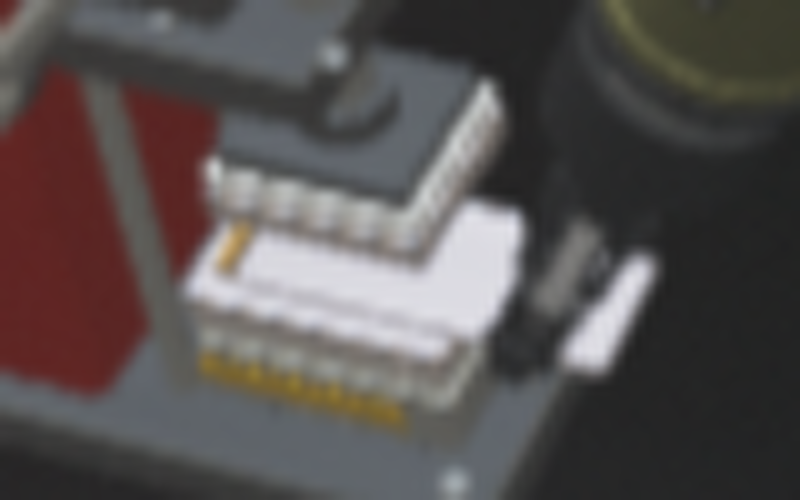

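Call:
jog_arm --motion '[[[40,0.2,-0.4,-0.3,0,0,0],[40,0.5,-0.9,-0.6,0,0,0],[40,0.7,-1.3,-0.6,0,0,0],[40,0.9,-1.8,-0.6,0,0,0],[40,0.9,-1.8,-0.6,0,0,0]]]'

```text
time: 21.4
eef_pos: [0.5807, -0.195, 0.0967]
tool_rot: [-0.71, 2.885, -0.636]
force: [-3.8, 5.5, 6.3]
opening: 0.561
```

```bash
python3 - <<'E'
from k import *
s=sense();delta(np.r_[O-.0997*PX+.0007*PY,.097],tool(-152.4,25),s);print(pr(s['eef_pos']),"Fpress",s['force'][:2]@PX,s['force'][:2]@PY)
E
```

```text
from [ 0.5806 -0.195   0.0967] shift mm [-0.6  1.   0.3] rot deg [-0.12 -0.04 -0.08] t 21.5 f [-3.1198  5.5939  5.8101] open 0.5598539163699539
q [-0.4135  0.7429  0.8225  2.0114 -0.5872  0.3312 -1.9422]
[-98.5   0.8  96.7] Fpress -6.402711410314206 -0.1731650054295124
```

Contact: 6 N back from the stop and 6 N up from the platen. I check centring before letting go.

```bash
python3 - <<'E'
from k import *
crop(S["img"],230,180,280,220,16,"g7.png");crop(T["img"],340,155,390,205,12,"g8.png")
E
```

```text
(no output)
```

View pics/g7.png

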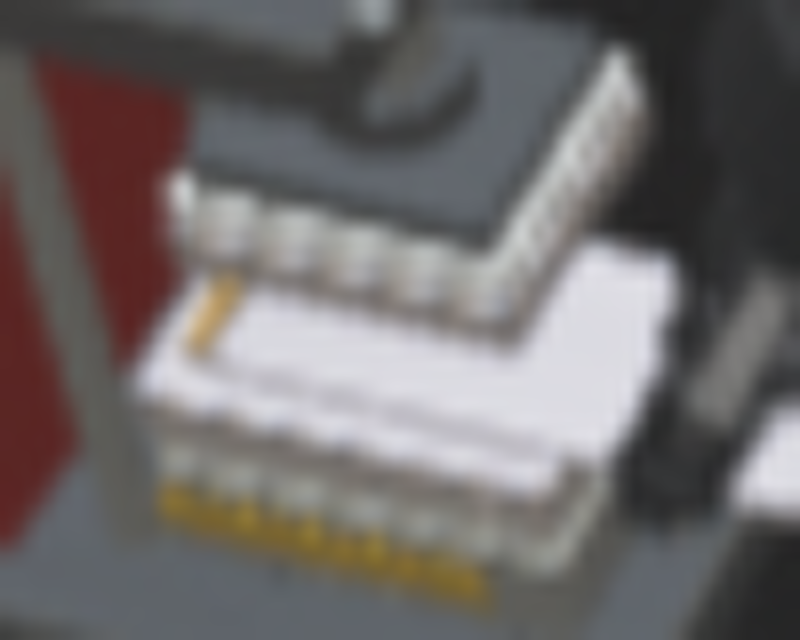

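View pics/g8.png

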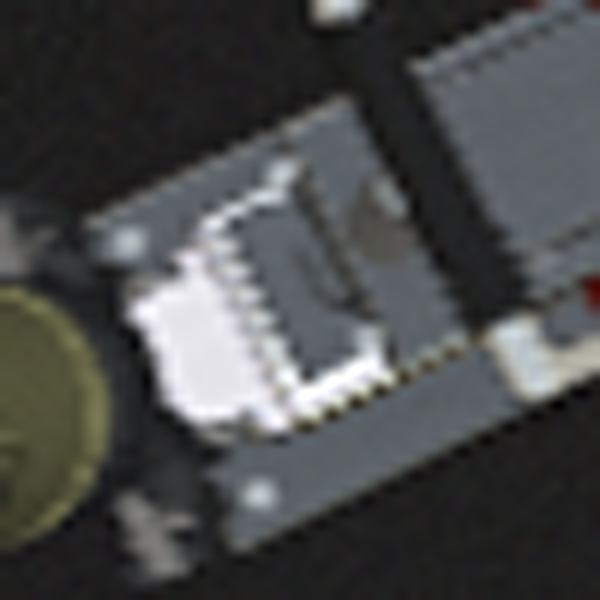

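```bash
python3 - <<'E'
from k import *
for n,p,z in(("plate bl edge",(250,375),.085),("plate bl edge2",(520,445),.085),("platen",(170,400),.085),("platen2",(530,490),.085),("brass",(195,357),.085),("plate top edge front",(610,455),.089)):
    print(n,pr(onz(S,un([p],(230,180),16)[0],z)))
for n,p,z in(("bolt l",(125,242),.03),("bolt r",(258,495),.03),("plate l",(190,258),.089),("plate r",(268,432),.089),("base edge l",(200,172),.03),("base edge r",(350,487),.03)):
    print(n,pr(onz(T,un([p],(340,155),12)[0],z)))
E
```

```text
plate bl edge [ 5.1 25.9 85. ]
plate bl edge2 [-60.   26.1  85. ]
platen [18.5 37.8 85. ]
platen2 [-67.4  37.1  85. ]
brass [19.  24.8 85. ]
plate top edge front [-81.7  25.7  89. ]
bolt l [-76.1  52.9  30. ]
bolt r [-74.9 -48.3  30. ]
plate l [-67.5  31.9  89. ]
plate r [-70.9 -33.3  89. ]
base edge l [-40.9  63.5  30. ]
base edge r [-44.5 -60.3  30. ]
```

Call:
jog_arm --motion '[[[52,0,0,0,0,0,0],[56,0,0,0,0,0,0],[64,0,0,0,0,0,0],[72,0,0,0,0,0,0],[72,0,0,0,0,0,0],[72,0,0,0,0,0,0]]]'

```text
time: 22.3
eef_pos: [0.5808, -0.196, 0.0967]
tool_rot: [-0.71, 2.884, -0.639]
force: [-0.7, 0.9, -0.4]
opening: 0.845
```

```bash
python3 - <<'E'
from k import *
s=sense();delta(np.r_[O-.0997*PX+.0007*PY,.097],tool(-152.4,25),s);print(pr(s['eef_pos']),"Fpress",s['force'][:2]@PX,s['force'][:2]@PY)
crop(S["img"],230,180,280,220,16,"g9.png")
E
```

```text
from [ 0.5808 -0.196   0.0967] shift mm [-0.8  2.   0.3] rot deg [-0.02 -0.02 -0.06] t 22.4 f [ 0.634   1.0441 -0.896 ] open 0.8421267771694556
q [-0.4127  0.7438  0.8229  2.0109 -0.5869  0.33   -1.9421]
[-97.6   0.5  96.7] Fpress -0.6315754927575186 1.045637955071094
```

View pics/g9.png

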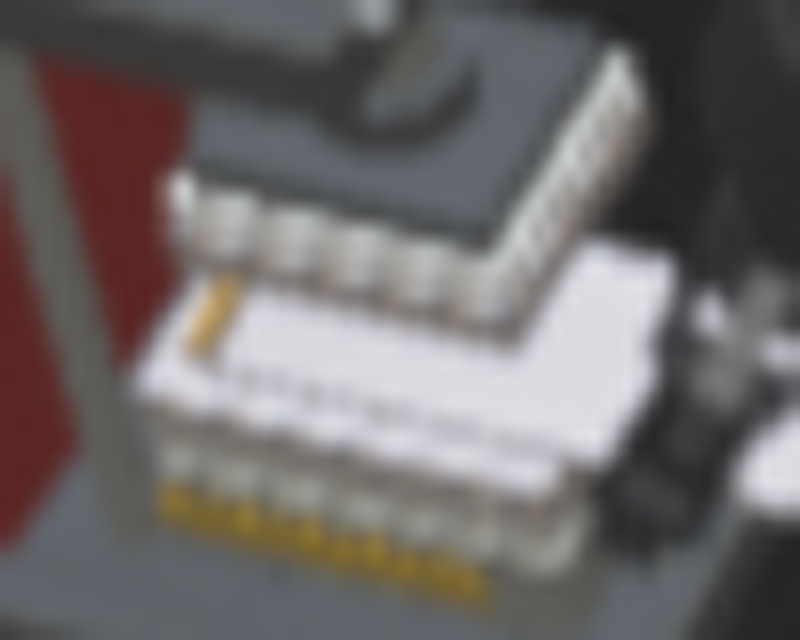

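The plate is released and stays flat at the stop. I retreat straight back.

Call:
jog_arm --motion '[[[72,-2.3,4.4,0,0,0,0],[72,-6.9,13,0,0,0,0],[72,-14,26.5,0,0,0,0],[72,-23,44,0,0,0,0],[72,-32,62,0,0,0,0],[72,-42,80,0,0,0,0],[72,-51,97,5,0,0,0],[72,-55,105,35,0,0,0],[72,-55,105,75,0,0,0],[72,-55,105,115,0,0,0]]]'

```text
time: 23.4
eef_pos: [0.5248, -0.0897, 0.2125]
tool_rot: [-0.712, 2.885, -0.638]
force: [0.8, 0.6, 0.5]
opening: 0.838
```

```bash
python3 - <<'E'
from k import *
s=sense();g=np.r_[O-.032*PX+.0015*PY,.42];print(g);delta(g,tool(-62.4,0),s)
crop(S["img"],225,170,290,225,12,"h1.png");crop(T["img"],330,110,440,210,6,"h2.png")
E
```

```text
[ 0.6121 -0.2536  0.42  ]
from [ 0.5276 -0.0911  0.216 ] shift mm [  84.5 -162.6  204. ] rot deg [ 7.98 26.74 88.37] t 23.5 f [ 0.3612 -0.1138 -0.1003] open 0.844570039631956
q [-0.8863  0.6273  1.2327  2.03   -0.4446  0.6121 -2.1413]
```

View pics/h1.png

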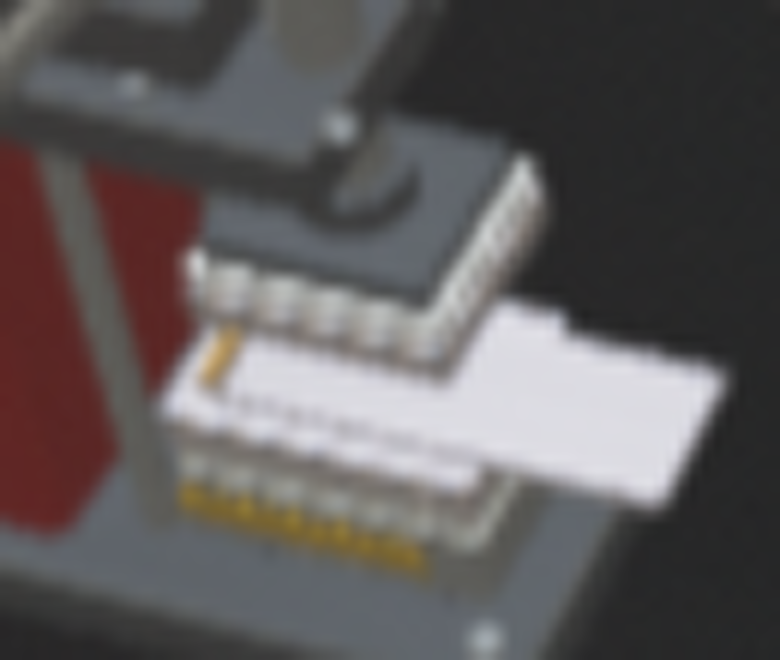

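View pics/h2.png

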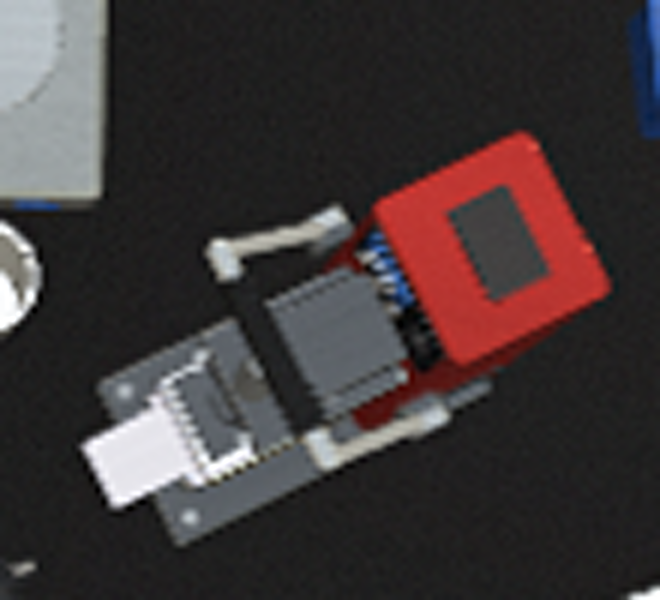

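```bash
python3 - <<'E'
from k import *
for n,p,z in(("plate fl",(82,446),.089),("plate fr",(117,509),.089),("bolt l",(124,390),.03),("bolt r",(190,517),.03),("base l",(98,387),.03),("base r",(180,545),.03),("grip l",(232,292),.339),("grip r",(302,422),.339)):
    print(n,pr(onz(T,un([p],(330,110),6)[0],z)))
for n,p,z in(("plate fr",(728,377),.089),("plate fl",(662,508),.089),("platen fl",(475,492),.085),("platen fr",(565,322),.085),("stop l",(212,388),.085)):
    print(n,pr(onz(S,un([p],(225,170),12)[0],z)))
E
```

```text
plate fl [-126.8   25.    89. ]
plate fr [-125.   -24.2   89. ]
bolt l [-74.7  52.9  30. ]
bolt r [-74.  -48.6  30. ]
base l [-90.3  63.   30. ]
base r [-89.4 -63.1  30. ]
grip l [-39.5  43.3 339. ]
grip r [-38.  -42.1 339. ]
plate fr [-127.2  -22.9   89. ]
plate fl [-128.2   29.1   89. ]
platen fl [-73.   37.1  85. ]
platen fr [-71.1 -31.4  85. ]
stop l [17.3 24.4 85. ]
```

Plate's front end is at press x = -126, y centred within about 1 mm in both views, and square. Next the lever: up and over it.

Call:
jog_arm --motion '[[[72,0,0,20,0.7,2.3,7.5],[72,0,0,45,1.4,4.6,15],[72,0,0,70,2,6.9,23],[72,0,0,95,2.7,9.2,30.5],[72,0,0,120,3.4,11.5,38],[72,0,0,145,4.1,13.8,45.6],[72,0,-5,170,4.8,16,53],[72,5,-15,190,5.5,18.4,61],[72,10,-25,204,6.2,20.8,68.6],[72,15,-35,204,6.9,23,76]]]'

```text
time: 24.6
eef_pos: [0.5413, -0.126, 0.4164]
tool_rot: [-2.491, 1.889, -0.104]
force: [-0.8, -0.3, -0.2]
opening: 0.843
```

```bash
python3 - <<'E'
from k import *
s=sense();g=np.r_[O-.032*PX+.0005*PY,.42];delta(g,tool(-62.4,0),s)
E
```

```text
from [ 0.5411 -0.1275  0.4143] shift mm [  70.2 -126.6    5.7] rot deg [ 1.47  3.51 12.29] t 24.7 f [ 0.0552 -0.4666  0.2008] open 0.8451490743602599
q [-0.3635  0.351   0.8164  1.4432 -0.2513  1.3903 -0.853 ]
```

Call:
jog_arm --motion '[[[72,8,-14,3,0.2,0.4,1.5],[72,18,-32,6,0.4,1,4],[72,30,-54,6,0.7,1.7,6.5],[72,43,-78,6,1,2.4,9],[72,55,-100,6,1.3,3,11],[72,64,-116,6,1.5,3.5,12.3],[72,69,-124,6,1.5,3.5,12.3],[72,70,-127,6,1.5,3.5,12.3],[72,70,-127,6,1.5,3.5,12.3]]]'

```text
time: 25.6
eef_pos: [0.6108, -0.2523, 0.4212]
tool_rot: [-2.684, 1.628, -0.002]
force: [-0.2, 0.2, -0.1]
opening: 0.843
```

```bash
python3 - <<'E'
from k import *
s=sense();g=np.r_[O-.032*PX+.0005*PY,.334];delta(g,tool(-62.4,0),s)
crop(S["img"],180,90,300,180,6.5,"h3.png");crop(T["img"],330,110,440,210,6,"h4.png")
E
```

```text
from [ 0.6107 -0.2518  0.4219] shift mm [  0.5  -2.3 -87.9] rot deg [-0.08  0.18  0.01] t 25.7 f [0.316  0.1769 0.5485] open 0.8398800352451692
q [ 0.0241  0.5716  0.7103  1.0625 -0.3639  1.6201 -0.4583]
```

View pics/h3.png

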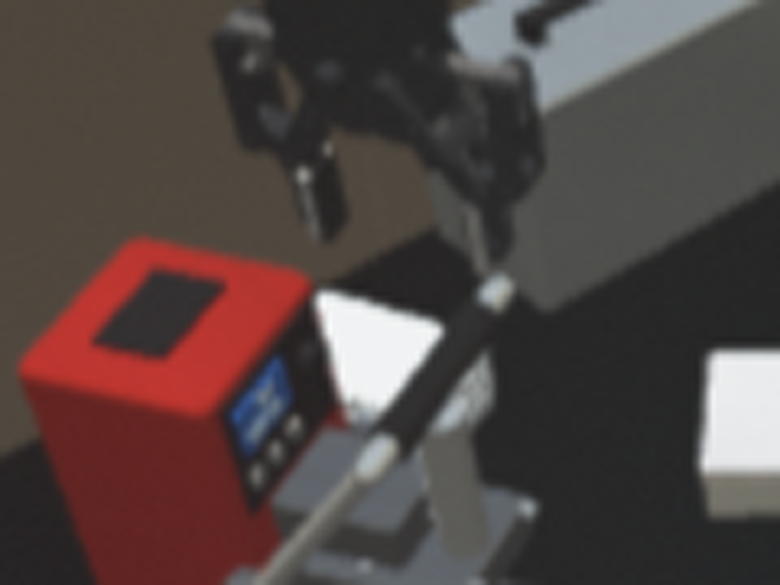

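Call:
jog_arm --motion '[[[72,0,-1,-15,0,0,0],[72,0,-2,-35,0,0,0],[72,0,-2,-58,0,0,0],[72,0,-2,-76,0,0,0],[72,0,-2,-86,0,0,0],[50,0,-2,-88,0,0,0],[30,0,-2,-88,0,0,0],[10,0,-2,-88,0,0,0],[10,0,-2,-88,0,0,0],[10,0,-2,-88,0,0,0]]]' --grip_force 60

```text
time: 26.7
eef_pos: [0.6105, -0.254, 0.335]
tool_rot: [-2.684, 1.625, -0.002]
force: [-3.1, 3.5, 4.7]
opening: 0.238
```

```bash
python3 - <<'E'
from k import *
s=sense();g=np.r_[O-.032*PX+.0005*PY,.334];delta(g,tool(-62.4,0),s);print(pr(s['eef_pos']))
crop(S["img"],180,90,300,180,6.5,"h5.png")
for k in range(1,11):
    a=np.radians(52)-.97*k/10;x=60-150*np.cos(a);z=210+150*np.sin(a);x0=60-150*np.cos(np.radians(52));z0=210+150*np.sin(np.radians(52))
    print(k,((x-x0)*PX).round(1),round(z-z0,1))
E
```

```text
from [ 0.6105 -0.254   0.335 ] shift mm [ 0.7 -0.1 -1. ] rot deg [-0.15  0.17 -0.02] t 26.8 f [-3.9882  3.945   4.9745] open 0.23624072005276583
q [ 0.001   0.5956  0.6994  1.2615 -0.3783  1.4126 -0.4171]
[-32.4  -0.1 335. ]
1 [-5.1  9.8] -9.5
2 [-9.8 18.7] -20.0
3 [-13.9  26.6] -31.5
4 [-17.5  33.5] -43.7
5 [-20.6  39.4] -56.7
6 [-23.1  44.1] -70.2
7 [-24.9  47.6] -84.2
8 [-26.1  49.9] -98.5
9 [-26.7  51. ] -113.0
10 [-26.6  50.8] -127.6
```

View pics/h5.png

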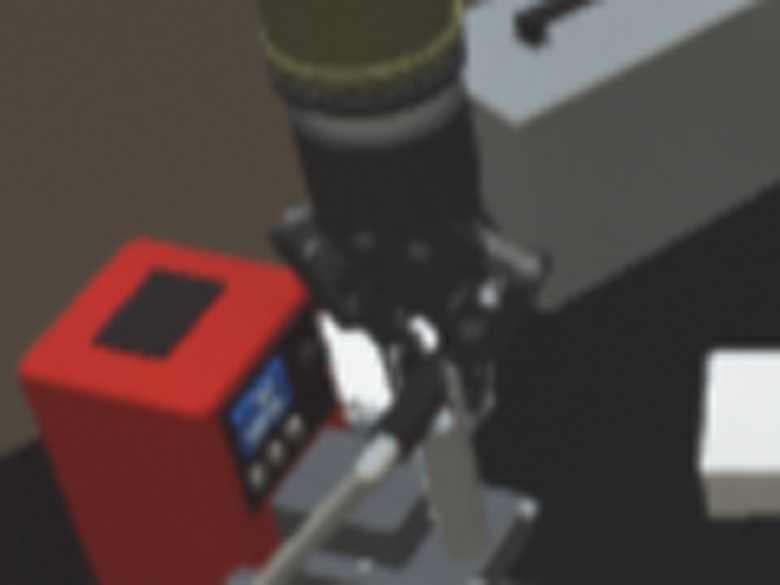

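The bar is gripped (opening about 20 mm). I pull along the arc, first half.

Call:
jog_arm --motion '[[[10,-2.5,5,-4.5,0,0,0],[10,-5.1,9.8,-9.5,0,0,0],[10,-7.5,14.3,-14.6,0,0,0],[10,-9.8,18.7,-20,0,0,0],[10,-11.9,22.7,-25.6,0,0,0],[10,-13.9,26.6,-31.5,0,0,0],[10,-15.8,30.1,-37.5,0,0,0],[10,-17.5,33.5,-43.7,0,0,0],[10,-19.1,36.5,-50,0,0,0],[10,-20.6,39.4,-56.7,0,0,0]]]'

```text
time: 27.8
eef_pos: [0.5912, -0.217, 0.2793]
tool_rot: [-2.685, 1.627, -0.012]
force: [-1.8, -0.1, 9.3]
opening: 0.235
```

```bash
python3 - <<'E'
from k import *
s=sense();print(pr(s['eef_pos']),s['force'],s['opening'],s['joint_pos'],s['time'])
crop(S["img"],180,110,300,220,5.4,"h6.png")
E
```

```text
[-74.7  -0.  278. ] [ 2.651  -2.1104 -1.2381] 0.23772795162391216 [-0.0838  0.5729  0.6995  1.4657 -0.3803  1.2352 -0.4291] 27.9
```

View pics/h6.png

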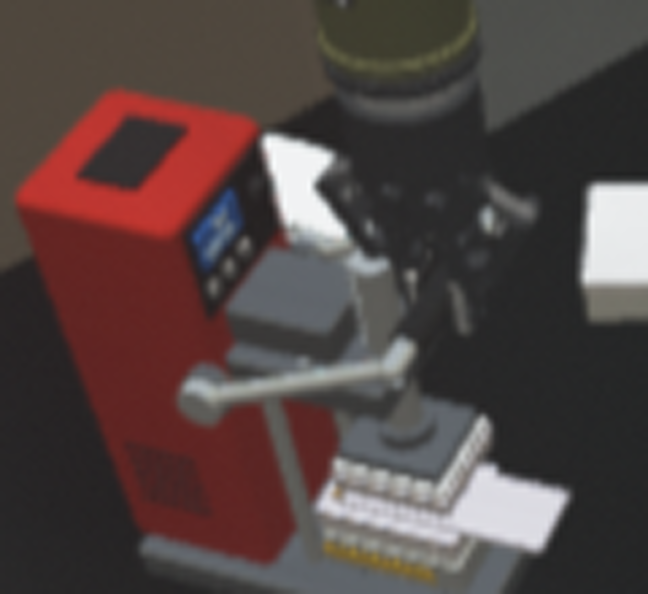

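Call:
jog_arm --motion '[[[10,-1.3,2.4,-6.7,0,0,0],[10,-2.5,4.7,-13.5,0,0,0],[10,-3.5,6.5,-20.5,0,0,0],[10,-4.3,8.2,-27.5,0,0,0],[10,-5,9.5,-34.6,0,0,0],[10,-5.5,10.5,-41.8,0,0,0],[10,-5.9,11.1,-49,0,0,0],[10,-6.1,11.6,-56.3,0,0,0],[10,-6.1,11.6,-62,0,0,0],[10,-6,11.4,-66,0,0,0]]]'

```text
time: 28.9
eef_pos: [0.584, -0.2032, 0.211]
tool_rot: [-2.685, 1.625, -0.001]
force: [-2.3, 5.1, 4.2]
opening: 0.236
```

```bash
python3 - <<'E'
from k import *
s=sense();print(pr(s['eef_pos']),s['force'],s['opening'],s['joint_pos'],s['time'])
p=pr(s['eef_pos']-[0,0,.006]);print("lever from top rad",np.radians(52)-np.arctan2(p[2]-210,60-p[0]))
crop(S["img"],180,110,300,220,5.4,"h7.png")
E
```

```text
[-89.8  -0.  210.4] [-1.8844  3.7558 -1.6519] 0.23640172979923804 [-0.0942  0.6119  0.6716  1.5943 -0.4198  1.0834 -0.4   ] 29.0
lever from top rad 0.9449369888398347
```

View pics/h7.png

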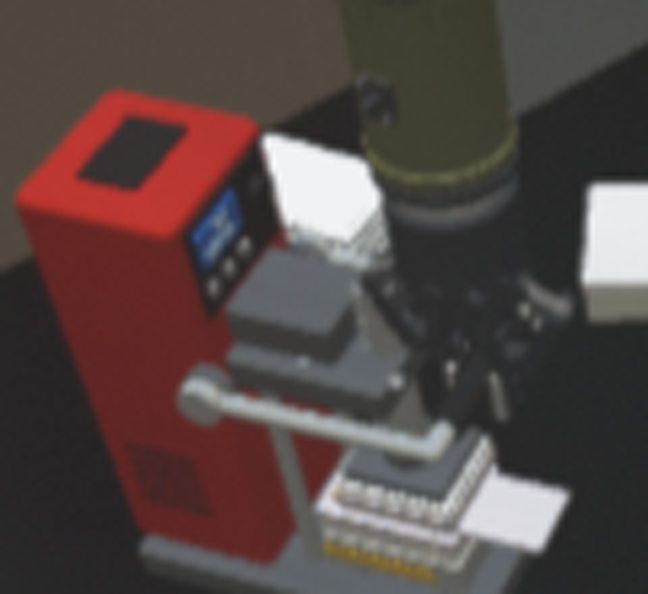

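Call:
jog_arm --motion '[[[10,0,0,-1.5,0,0,0],[10,0.1,-0.2,-3,0,0,0],[10,0.2,-0.3,-4.5,0,0,0],[10,0.2,-0.3,-4.5,0,0,0]]]'

```text
time: 29.4
eef_pos: [0.584, -0.2032, 0.2067]
tool_rot: [-2.685, 1.625, 0.0]
force: [-5.6, 7.6, 6.0]
opening: 0.235
```

```bash
python3 - <<'E'
from k import *
s=sense();print(pr(s['eef_pos']),s['force'],s['opening'],s['time'])
p=pr(s['eef_pos']-[0,0,.006]);print("lever from top rad",np.radians(52)-np.arctan2(p[2]-210,60-p[0]))
E
```

```text
[-89.7  -0.  206.7] [-4.9551  6.9886  5.4351] 0.23424694029680662 29.5
lever from top rad 0.9696157228595964
```

Call:
jog_arm --motion '[[[10,0,0,-1.5,0,0,0],[10,0,0,-3,0,0,0],[10,0,0,-4,0,0,0],[10,0,0,-4,0,0,0]]]'

```text
time: 29.9
eef_pos: [0.584, -0.2032, 0.2024]
tool_rot: [-2.685, 1.625, 0.001]
force: [-4.3, 5.4, 3.4]
opening: 0.24
```

```bash
python3 - <<'E'
from k import *
s=sense();print(pr(s['eef_pos']),s['force'],s['opening'],s['time'])
crop(S["img"],180,110,300,220,5.4,"h8.png")
E
```

```text
[-89.7   0.  202.4] [-3.7881  6.0521  2.9611] 0.23909362082643978 30.0
```

View pics/h8.png

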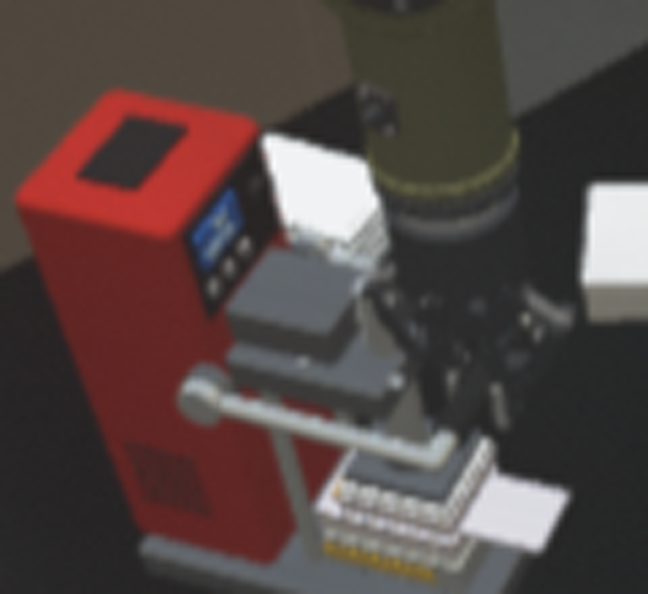

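Call:
jog_arm --motion '[[[10,0,0,-2,0,0,0],[10,0.2,-0.4,-4,0,0,0],[10,0.4,-0.8,-6,0,0,0],[10,0.4,-0.8,-6,0,0,0]]]'

```text
time: 30.4
eef_pos: [0.5841, -0.2032, 0.1999]
tool_rot: [-2.682, 1.623, 0.0]
force: [-12.4, 12.5, 31.7]
opening: 0.234
```

```bash
python3 - <<'E'
from k import *
s=sense();print(pr(s['eef_pos']),s['force'],s['opening'],s['time'])
crop(S["img"],200,140,300,220,8,"h9.png")
a=cv2.imread("pics/s4.png")
E
```

```text
[-89.6   0.1 199.9] [-11.8548  11.3184  30.9786] 0.23328583351197069 30.5
```

View pics/h9.png

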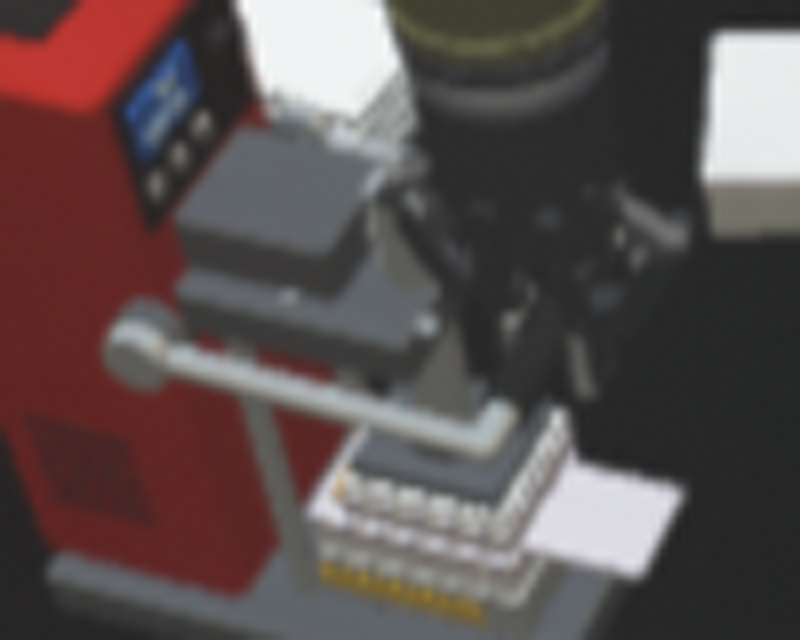

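Hard stop reached: 31 N down, lever down and upper platen on the plate (scene crop 450,480). I ease off, open slightly (the bridge is close behind), and lift away.

Call:
jog_arm --motion '[[[10,-0.2,0.4,2,0,0,0],[10,-0.4,0.8,3.5,0,0,0],[28,-0.4,0.8,3.5,0,0,0],[38,-0.4,0.8,3.5,0,0,0],[38,-0.4,0.8,3.5,0,0,0],[38,-0.4,0.8,3.5,0,0,0]]]'

```text
time: 31.1
eef_pos: [0.5844, -0.2044, 0.2]
tool_rot: [-2.685, 1.627, -0.002]
force: [-2.2, 3.4, 3.9]
opening: 0.442
```

```bash
python3 - <<'E'
from k import *
s=sense();print(pr(s['eef_pos']),s['force'],s['opening'],s['time'])
crop(S["img"],200,140,300,220,8,"i1.png")
E
```

```text
[-88.5  -0.3 200. ] [-1.7158  3.6302  4.4922] 0.44510275857206605 31.2
```

View pics/i1.png

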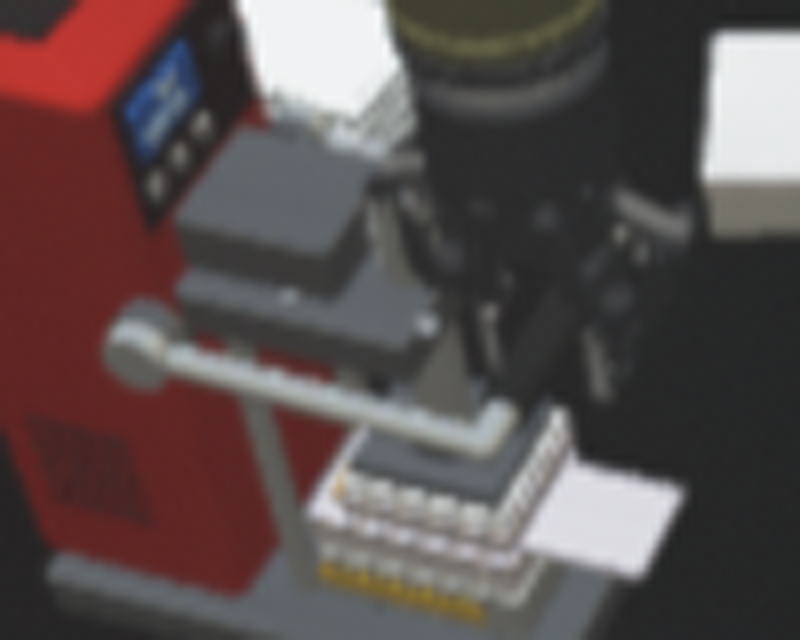

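Call:
jog_arm --motion '[[[38,-1,2,0.5,0,0,0],[38,-1.8,3.5,1,0,0,0],[38,-1.8,3.5,3,0,0,0]]]'

```text
time: 31.5
eef_pos: [0.5826, -0.201, 0.2028]
tool_rot: [-2.686, 1.627, -0.003]
force: [1.0, 0.2, -0.1]
opening: 0.448
```

```bash
python3 - <<'E'
from k import *
s=sense();print(pr(s['eef_pos']),s['force'],s['opening'],s['time'])
E
```

```text
[-92.   -0.1 203.3] [-0.0768 -0.7571 -0.5014] 0.44487109214457926 31.6
```

Contact is gone. I lift slowly clear, then move away.

Call:
jog_arm --motion '[[[38,0,0,4,0,0,0],[38,0,0,10,0,0,0],[38,0,0,18,0,0,0],[38,0,0,28,0,0,0],[38,0,0,42,0,0,0],[38,0,0,60,0,0,0],[38,0,0,85,0,0,0],[38,-10,20,115,0,0,0],[38,-25,50,140,0,0,0],[38,-50,95,150,0,0,0]]]'

```text
time: 32.6
eef_pos: [0.5343, -0.1097, 0.3559]
tool_rot: [-2.682, 1.631, -0.011]
force: [0.1, 1.5, 0.4]
opening: 0.445
```

Call:
jog_arm --motion '[[[38,-25,30,0,0,0,0],[38,-50,70,0,0,0,0],[38,-75,110,0,0,0,0],[38,-90,135,0,0,0,0],[38,-90,140,0,0,0,0],[38,-90,140,0,0,0,0]]]'

```text
time: 33.2
eef_pos: [0.444, 0.0326, 0.3535]
tool_rot: [-2.686, 1.623, -0.004]
force: [0.0, 0.4, -0.6]
opening: 0.445
```

```bash
python3 - <<'E'
from k import *
s=sense();print(pr(s['eef_pos']),s['force'],s['opening'],s['time'])
crop(S["img"],180,110,300,220,5.4,"j1.png");crop(T["img"],330,110,440,210,6,"j2.png");cv2.imwrite("pics/j3.png",T["img"]);cv2.imwrite("pics/j4.png",S["img"])
E
```

```text
[-361.7  -15.3  353.1] [0.3814 0.0673 0.1867] 0.4444118115275789 33.3
```

View pics/j1.png

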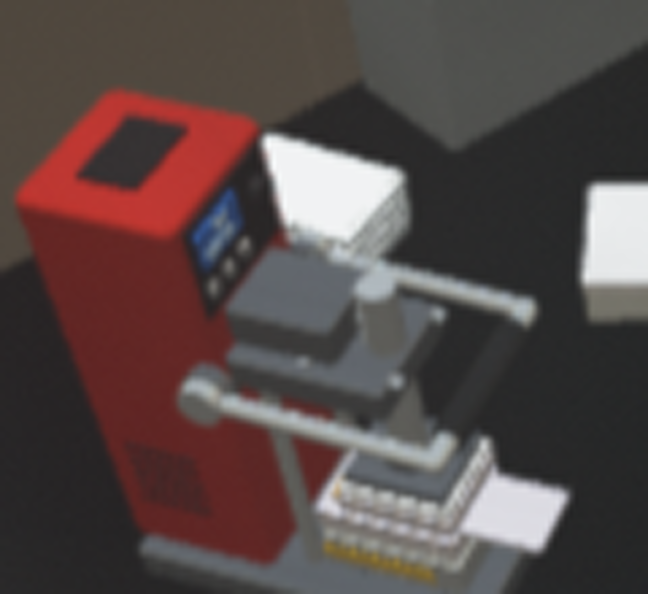

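View pics/j2.png

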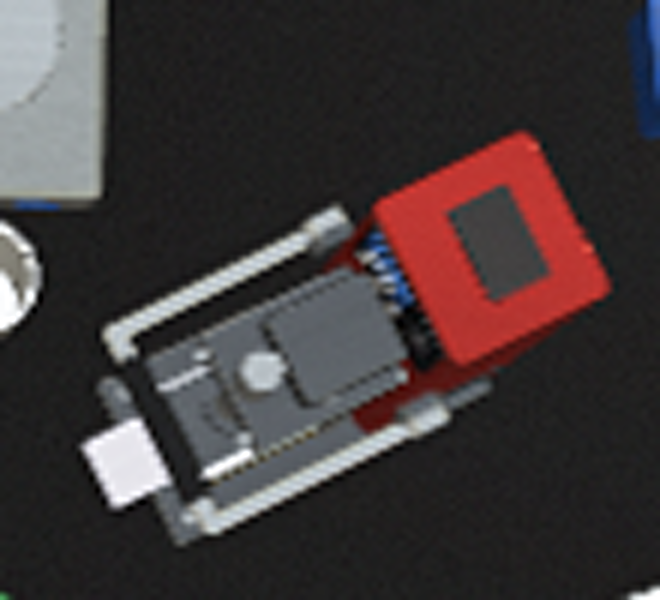

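View pics/j4.png

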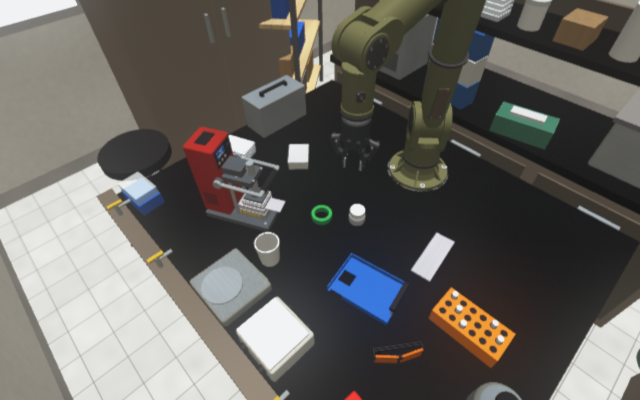

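```bash
python3 - <<'E'
from k import *
a=un([(118,343),(203,513)],(330,110),6);b=un([(440,450),(527,310)],(180,110),5.4)
for i in range(2):
    p,e=tri(T,a[i],S,b[i]);q=pr(p);print(q,e,"angle",np.radians(52)-np.arctan2(q[2]-210,60-q[0]))
crop(S["img"],235,180,290,225,14,"j5.png")
E
```

```text
[-91.2  62.6 207. ] 5.6383215513929326e-05 angle 0.9274098778159762
[-94.  -58.3 211. ] 0.002099164604632024 angle 0.901077795808826
```

View pics/j5.png

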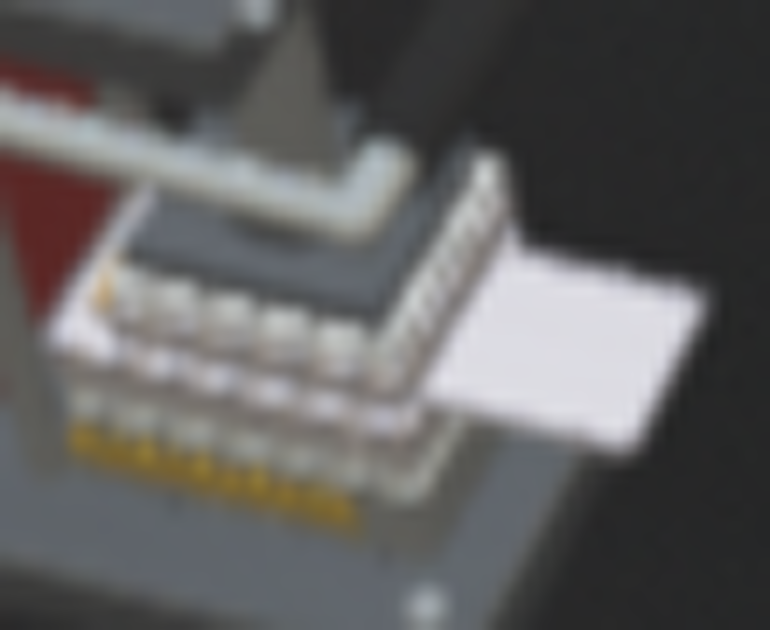

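The lever end is at the same pixel (261,194) as at the hard stop, the upper platen lies on the plate, and the plate hasn't moved. I hand in.

```bash
python3 -c "
from cell import *
print(hand_in())"
```

```text
the job is handed in; nothing more can be done
None
```

The plate is clamped in the closed press, and I handed the job in at about 33 s of the 67 s allowed.

- **Tray:** I lifted it by the handle and tipped it towards its -y side with a slight lean to the handle end. I then tipped it along the wall, so the plate slid into the cut-out corner. Before I picked the plate up, both cameras agreed on its position to about 2 mm. I set the tray back flat and let go; it now stands about 11 mm from where it started.
- **Plate:** I gripped it through the cut-outs and laid it on the lower platen. I pushed it up to the brass stop until about 6 N came back, then released it.
- **Press:** I pulled the lever along its arc to a hard stop at about 31 N, then let go and moved the arm clear.

**Last checks:**
- **Plate position:** It lies flat, square and centred to about 1 mm. Its front end measured about 125 to 126 mm ahead of the press origin (125 expected).
- **Lever and platen:** The lever is where it was at the hard stop, and the upper platen is down on the plate.
- **Other things:** None looks moved in the last pictures; I did not measure them.

**Disagreements:**
- **Lever angle:** From the pictures it came out at 0.90 to 0.93 rad rather than 0.95. I put this down to measuring at the lever's end knuckles and relied on the hard stop instead.
- **Press position:** The two cameras differed by 2 to 3 mm sideways, so I judged centring by comparing the plate with the platen in the same picture.
- **Contact when releasing the lever:** As the jaws opened, something, probably the bridge behind them, pushed on the gripper with about 6 N. It stopped when I moved 4 mm forward.

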